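# Change over the drying rack in the carver's shop

## Task

First switch the fan off: turn the red knob of its switch box anticlockwise until it clicks over. Then change over the drying rack: lay each dry dark plaque flat across both bearers, side by side, and put every pale, freshly oiled plaque on the sloped rack, one to a bay, centred on the bay's two narrow ribs, straight up the slope with its arched end uppermost and its straight end down at the ledge. Once all of them lie in place, and not before, turn the knob clockwise until it clicks back to on; leave the carving tools and the wax tin where they are.

Things in the scene. Friction and masses are not known exactly. Their poses are not given: they have to be found in the camera images.
- fresh1: pale arched oak plaque: slab 120 x 60 x 20 mm, about 0.1 kg: a rectangle 90 mm long, closed by a half circle of 30 mm radius at its +x end. Origin at the middle of the slab (60 mm from either end); x along its length towards the arched end, y across its width (60 mm), z out of the carved face. Starts on the bench, face up. May be absent.
- fresh2: pale arched oak plaque: slab 120 x 60 x 20 mm, about 0.1 kg: a rectangle 90 mm long, closed by a half circle of 30 mm radius at its +x end. Origin at the middle of the slab (60 mm from either end); x along its length towards the arched end, y across its width (60 mm), z out of the carved face. Starts on the bench, face up. May be absent.
- fresh3: pale arched oak plaque: slab 120 x 60 x 20 mm, about 0.1 kg: a rectangle 90 mm long, closed by a half circle of 30 mm radius at its +x end. Origin at the middle of the slab (60 mm from either end); x along its length towards the arched end, y across its width (60 mm), z out of the carved face. Starts on the bench, face up. May be absent.
- fresh1_tip (a point): the middle of the arched end of fresh1, 60 mm from its origin along x, at half thickness
- fresh2_tip (a point): the middle of the arched end of fresh2, 60 mm from its origin along x, at half thickness
- fresh3_tip (a point): the middle of the arched end of fresh3, 60 mm from its origin along x, at half thickness
- dry1: arched dark walnut plaque, dry: same shape, size, origin and axes as the pale ones. It starts seated in one of the rack's three bays, arched end up the slope. May be absent.
- dry2: arched dark walnut plaque, dry: same shape, size, origin and axes as the pale ones. It starts seated in one of the rack's three bays, arched end up the slope. May be absent.
- dry3: arched dark walnut plaque, dry: same shape, size, origin and axes as the pale ones. It starts seated in one of the rack's three bays, arched end up the slope. May be absent.
- deck: sloped top of the fixed drying rack, 370 mm wide, rising away from the robot at 25 degrees; place and yaw vary. x up the slope, y to the left along the ledge, z square out of the slope. Origin 60 mm above the bench, on the plane of the rib tops at the ledge's inner face, in line with the middle bay. Three bays at y = -110, 0, +110 mm. A plaque against the ledge has its origin at x = 60, z = 10 mm
- bay_mid (a point): where the origin of a plaque seated in the middle bay lies. Each bay has two ribs 10 mm wide, their middles 18 mm either side of the bay's middle, from the ledge 138 mm up the slope, 12 mm proud of the plywood board. The ledge is 12 mm thick and stands 12 mm above the rib tops. Plaques may grip by friction and not slide down to the ledge by themselves
- bearers: two parallel light wooden battens fixed to the bench, for dry plaques: each 14 mm wide, 300 mm long (along y) and 35 mm high, their middles at x = -35 and +35 mm. Origin on the bench between them, z up. There is room for three plaques side by side, 100 mm apart, lying along x across both battens; a plaque there has its origin 45 mm above the bench
- switch_box: grey fan switch box 110 (x) x 90 (y) x 50 mm fixed to the bench; origin at the centre of its underside, z up, the knob's axis upright through its centre. On top a green dot marks on (+x side of the knob) and a white dot marks off (69 degrees anticlockwise from it)
- fan_knob (a joint): angle of the red bar knob, rad: 0 = on (bar along the box's x, white pointer at the green dot; so at the start), growing anticlockwise seen from above to a stop at 1.2 = off. A spring detent (at most about 0.1 N m) pushes it back to 0 below 0.6 and snaps it over to 1.2 beyond
- knob_grip (a point): point on the knob's axis at the height to grip, 79 mm above the bench. The bar is 56 mm long, 16 mm thick and 28 mm high (57 to 85 mm above the bench), over a disc of 60 mm diameter
- gouge1: carving gouge 195 mm long, 28 mm thick, light handle, lying loose on the bench; bystander. Origin under its ferrule
- gouge2: carving gouge 195 mm long, 28 mm thick, brown handle, lying loose; bystander. Origin under its ferrule
- mallet: round wooden mallet 250 mm long, head 68 mm diameter, lying loose; bystander. Origin under the joint of head and handle
- wax_tin: round brass tin with a dark lid, 76 mm diameter, 46 mm high, loose; bystander. Origin at its underside

How it is judged:
By the outcome, as a careful person would: the job done as asked, in the order asked, and still so for the second after the job is handed in, with the robot touching nothing.
Of fresh1, fresh2, fresh3 only 2 to 3 are there at a start; the rules pass over those that are not, and their reading is None.
Of dry1, dry2, dry3 only 2 to 3 are there at a start; the rules pass over those that are not, and their reading is None.
At some moment in a run one of fresh1, fresh2, fresh3 may be knocked a few centimetres aside while the robot is not near it.
Once in a run the grip may slacken for a moment while it holds something.
It also fails if it takes over 210 s, if anything falls off the work surface, if the arm or the gripper's body presses on something with over 40 N, if the wrist force passes 120 N, or if a joint passes its speed limit or range.

## Robot

A 6-joint arm with a two-finger parallel gripper is mounted at the origin on the work surface. World frame = base frame: x ahead of the robot, y to its left, z up, the work surface at z = 0. Lengths are in mm, angles in rad, forces in N, time in s.
With the tool pointing down it reaches from about 275 to 725 mm from the base axis. Payload 5.6 kg.
Tool frame: the origin (TCP) lies at the very end of the fingers, on their centre line; the grasp point (between the pads) lies behind it (bot.grasp_offset is the z of the grasp point in the tool frame, in mm); z points along the fingers, y is the line along which they close (so a half turn about z gives the same grasp; the last joint's range is limited). The gripper opens to 85 mm and grips with 20 to 120 N. Pads are 22 mm wide; open, the fingers measure 114 mm over their backs; the gripper's body (76 mm by 85 mm) begins 54 mm behind the grasp point. The pads swing forward as they close: fully open they stand 13 mm farther back than shut.
Start: joints at [1.444, 0.255, 0.108, 0, -1.424, -0.285], TCP at [220.116, 504.026, 231.283] pointing down, gripper open.
Joint ranges: [-2.95, 2.95], [-1.21, 1.97], [-1.09, 1.5], [-2.87, 1.71], [-2.94, -0.07], [-3.05, 3.05]. Speed limits (rad/s): [2.57, 2.57, 3.14, 3.14, 3.14, 3.14].

## Interface

Orientations are given as a rotation vector (axis times angle).
In Python, from cell import telemetry, capture, bot gives the robot as it stands.
- The arm moves only by the shell command python3 -m crank 'ROWS' [OPENING] [FORCE]. ROWS is text: rows parted by semicolons, each of 6 numbers parted by spaces: the shift along the tool's x, y, z each as a share of 300 mm, from -1 to 1, then the turn, a rotation vector about the tool's x, y, z each as a share of 4 degrees, from -1 to 1. A call has 1 to 10 rows; each row shifts and turns the commanded pose from where the row before left it, along the tool's axes as they then stand; what a row does not reach is not made up. A row lasts 1/10 s, in which the tool goes at most 50 mm and 8.59 degrees, less where a joint would pass 70% of its speed; a pose out of reach is approached as far as the arm can. A call with a number of a shift or a turn outside -1 to 1 is refused whole. A call with a gripper value outside its range is refused whole. OPENING is the opening, from 0 (shut) to 1 (fully open), set as the call begins (- or left out, the last holds). The fingers move at their own pace and stop on an object; FORCE is the grip in N (left out, the last holds). Time passes only in rows, so rows that do not move let the fingers close. It gives the time, the measured TCP pose, the force, the opening and the grip force at its end, in the units of the state.
- telemetry.sense(): the state, without advancing time (a new reading comes with each control period).
- capture(name): name is "scene" or "side" or "wrist"; returns a dict with "color" (384x512x3 uint8, red, green, blue), "range_z" (384x512 float32, mm along the optical axis (not along the pixel's ray), 0 where there is no reading), "intrinsics" (3x3 intrinsics, pixels), "distortion" ([k1, k2, p1, p2, k3] as OpenCV has them; the pictures are not rectified), "R" (3x3) and "t" (3): a world point X has camera coordinates R X + t. Camera axes: x right, y down, z forward; pixel columns grow to the right and rows downward; lengths in mm; the calibration is good to about 2 mm. A picture is of the moment at which its call begins.
- bot.hand_in(): hands the job in; it is judged then, once.
The state is a dict: "t": time; "qpos": joint angles; "joint_velocities": joint speeds; "effort": joint torques, N m; "position": TCP position; "tcp_rot": TCP orientation; "wrist_force": force on the tool from outside, world axes, zero at the start; "wrist_torque": the same for the moment, N m; "grip_width": opening from 0.0 (shut) to 1.0 (fully open); "grasp_force": force on a finger pad.
Only numpy, scipy, OpenCV 4.12 (cv2) and the standard library are available. Lean on these libraries where they do the work, as an engineer would, in place of code of your own. Each camera call takes 0.05 s, during which the arm holds its last target. There are 200 camera calls.

## Working session

There is one attempt and no reset: what is moved stays moved. The work goes in short steps, Python scripts to look and compute and a shell command to move; the robot and the scene stay as the last step left them, time stands still between calls to the robot, and variables do not carry over. Pictures are saved under pics/ and viewed, at most 14 in all, crops included, and the job is handed in when it is done.

```bash
ls; mkdir -p pics
python3 - <<'E'
from cell import telemetry, capture, bot
import cv2,numpy as np
print(telemetry.sense(), bot.grasp_offset)
for n in ("scene","side","wrist"):
    c=capture(n); cv2.imwrite(f"pics/{n}0.png",c["color"][:,:,::-1]); np.savez(f"/tmp/{n}0.npz",**c)
    print(n,c["intrinsics"].round(1).tolist(),c["distortion"],c["R"].round(3).tolist(),np.round(c["t"]), -c["R"].T@c["t"])
E
```

```text
pics
{'t': 0.0, 'qpos': array([ 1.44360200e+00,  2.55719424e-01,  1.07032977e-01, -5.21292902e-04,
       -1.42388997e+00, -2.84642805e-01]), 'joint_velocities': array([ 1.52581479e-04, -3.12950736e-04, -1.77075156e-04,  7.19447249e-04,
       -9.43112506e-05,  2.10315224e-03]), 'effort': array([-1.14851255e-04, -3.86627126e+01,  2.37941462e+01,  5.36484897e+00,
       -6.11080992e-03,  5.32830228e-06]), 'position': array([219.87256895, 503.60501039, 230.41448635]), 'tcp_rot': array([ 3.07342057e+00, -6.42096983e-01, -5.87171765e-04]), 'wrist_force': array([-0.25308274,  0.20302979,  1.24416344]), 'wrist_torque': array([-0.03409175,  0.01447255,  0.00613785]), 'grasp_force': 0.0, 'grip_width': 1.00273874877506} -18.700000000000003
scene [[357.1, 0.0, 255.5], [0.0, 357.1, 191.8], [0.0, 0.0, 1.0]] [0.02660648 0.         0.         0.         0.        ] [[0.588, 0.809, -0.005], [0.545, -0.401, -0.737], [-0.598, 0.431, -0.676]] [-302. -178. 1176.] [ 977.49712494 -332.97507792  662.6603844 ]
side [[382.2, 0.0, 248.6], [0.0, 382.2, 188.3], [0.0, 0.0, 1.0]] [-0.00967397  0.          0.          0.          0.        ] [[0.702, -0.712, 0.018], [-0.432, -0.446, -0.784], [0.566, 0.542, -0.62]] [-298.  296.  921.] [-184.65932119 -580.25557735  808.64423147]
wrist [[266.5, 0.0, 251.1], [0.0, 266.5, 191.5], [0.0, 0.0, 1.0]] [0.00936661 0.         0.         0.         0.        ] [[-0.4, -0.917, 0.002], [-0.873, 0.381, 0.304], [-0.279, 0.12, -0.953]] [548. -39. 380.] [290.76101901 471.20384925 373.22794757]
```

View pics/scene0.png

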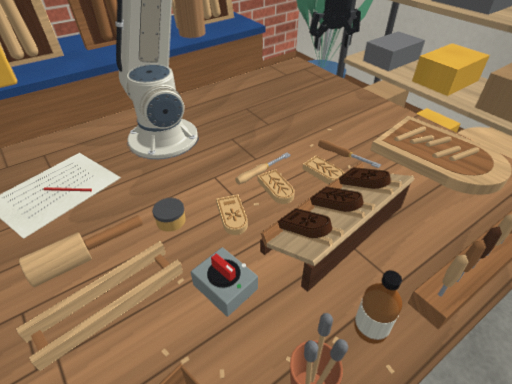

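View pics/side0.png

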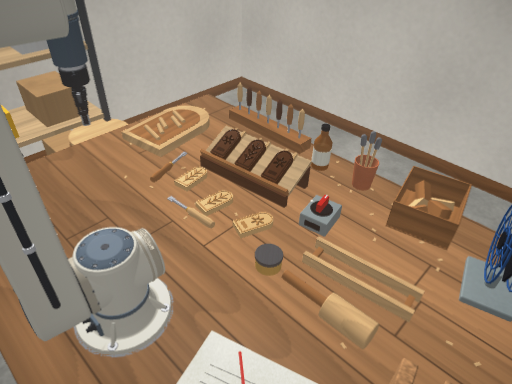

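Both views show 3 fresh plaques (scene px (232,211), (276,184), (322,168)), 3 dry ones on the rack ((305,222), (336,197), (365,177)), the knob at (223,268), bearers around (100,300), tin at (170,213).

```bash
cat > h.py <<'E'
import numpy as np, cv2
from scipy.spatial.transform import Rotation as Rn
def cloud(c):
    d=c["range_z"]; h,w=d.shape
    v,u=np.mgrid[0:h,0:w]
    p=cv2.undistortPoints(np.stack([u,v],-1).reshape(-1,1,2).astype(np.float64),c["intrinsics"],c["distortion"]).reshape(h,w,2)
    X=np.dstack([p*d[...,None],d])
    W=(X-c["t"])@c["R"]
    W[d<=0]=np.nan
    return W
def comps(mask,amin=40):
    n,l,s,ce=cv2.connectedComponentsWithStats(mask.astype(np.uint8),connectivity=4)
    return [(l==i,ce[i],s[i,4]) for i in range(1,n) if s[i,4]>=amin]
def rect(P):
    (c,s,a)=cv2.minAreaRect(P[:,:2].astype(np.float32))
    if s[0]<s[1]: s=(s[1],s[0]); a+=90
    return np.round(c,1),np.round(s,1),round((a+90)%180-90,1)
E
python3 - <<'E'
from h import *
for n in("scene","side"):
    c=dict(np.load(f"/tmp/{n}0.npz")); W=cloud(c); col=c["color"].astype(int); hsv=cv2.cvtColor(c["color"],cv2.COLOR_RGB2HSV).astype(int)
    H,S,V=hsv[...,0],hsv[...,1],hsv[...,2]; z=W[...,2]
    inr=(W[...,0]>150)&(W[...,0]<800)&(abs(W[...,1])<650)
    print(n)
    for nm,m in dict(h20=inr&(z>13)&(z<27),bear=inr&(z>29)&(z<41),dark=inr&(z>55)&(z<150)&(V<110)&(S>60),red=inr&(H<8)&(S>150)&(V>120)&(z>40)&(z<100),grey=inr&(z>42)&(z<55)&(S<80),rack=inr&(z>45)&(z<150)&(V>=110)).items():
        for k,ce,a in comps(m):
            P=W[k]; print(nm,ce.round(),a,np.median(P,0).round(1),*rect(P),np.median(hsv[k],0), 'zmax',P[:,2].max().round(1))
E
```

```text
scene
h20 [342. 151.] 288 [410.3 394.1  18.8] [430.  403.2] [194.3  25. ] 17.0 [ 14. 138. 118.] zmax 27.0
h20 [435. 172.] 567 [646.3 519.1  20.1] [628.1 533.6] [365.2  79.3] 25.7 [ 17. 103. 122.] zmax 27.0
h20 [258. 169.] 299 [336.9 130.9  20.3] [332.9 163.8] [196.5  24.2] -86.8 [ 17. 104. 190.] zmax 27.0
h20 [323. 168.] 543 [443.3 290.3  20.3] [441.4 294.6] [111.5  62.9] 8.2 [ 17. 118. 179.] zmax 25.5
h20 [277. 185.] 661 [421.4 138.1  20.4] [418.2 142. ] [123.9  61.7] -6.8 [ 17. 117. 183.] zmax 25.2
h20 [232. 213.] 823 [438.1 -16.8  20.7] [434.6 -14.3] [121.2  60.3] -19.7 [ 17. 115. 190.] zmax 26.5
h20 [348. 250.] 309 [690.2 124.9  20. ] [685.8 175.9] [372.2  20.2] -86.2 [ 11. 135.  66.] zmax 26.8
h20 [172. 223.] 119 [ 382.2 -155.6   19.2] [ 372.8 -149.4] [70.8 32.3] 80.4 [ 19. 140. 127.] zmax 26.8
h20 [ 91. 294.] 753 [ 460.4 -375.4   19.7] [ 463.1 -350.4] [300.2  18.1] -83.1 [ 17. 105. 163.] zmax 27.0
h20 [ 62. 272.] 149 [ 371.6 -403.8   22.1] [ 370.2 -401.9] [118.5   8.4] -89.9 [ 17. 105. 123.] zmax 27.0
h20 [106. 319.] 736 [ 530.2 -369.7   20. ] [ 527.  -343.3] [300.5   5.1] -83.
[... 6087 characters left out ...]
[ 767.5 -360. ] [66.3 63.3] 12.5 [ 14.  145.  130.5] zmax 102.2
rack [492. 258.] 47 [ 693.3 -573.9  100.8] [ 684.3 -576.7] [106.8   4. ] 13.7 [108. 169. 135.] zmax 131.5
rack [486. 267.] 70 [ 696.  -572.9   69.3] [ 682.2 -577.4] [154.9   5.7] 13.7 [108.  151.5 138. ] zmax 109.0
rack [494. 272.] 49 [ 690.6 -595.1   71.1] [ 653.  -592.7] [121.2  14. ] -1.7 [ 98.  30. 130.] zmax 149.7
rack [293. 277.] 81 [ 337.  -240.8   46.6] [ 336.8 -243.2] [57.4 15.5] -88.5 [ 14. 146. 166.] zmax 51.3
rack [347. 315.] 1450 [ 328.9 -402.8   62.3] [ 336.8 -367.1] [190.1  62.9] -88.6 [ 17. 109. 195.] zmax 70.8
rack [405. 372.] 467 [ 273.4 -555.8  109.8] [ 270.5 -562.1] [61.  37.9] 7.9 [ 14. 126. 172.] zmax 115.4
```

```bash
cat >> h.py <<'E'
def down(yaw):
    a=np.radians(yaw); return np.array([[np.cos(a),np.sin(a),0],[np.sin(a),-np.cos(a),0],[0,0,-1.]])
def tilt(yaw,t=25):   # tool square onto the slope
    return down(yaw)@Rn.from_euler('y',t*SG,degrees=True).as_matrix()
SG=-1
def plan(*wps):
    """wps: (pos,R). prints rotation (rows x share) then shift (rows x share) in tool axes"""
    from cell import telemetry
    s=telemetry.sense(); p=s["position"]; R=Rn.from_rotvec(s["tcp_rot"]).as_matrix()
    print("at",p.round(1),"t",round(s["t"],1),"yaw",round(np.degrees(np.arctan2(R[1,0],R[0,0])),1),"q",s["qpos"].round(2),"grip",round(s["grip_width"],3),round(s["grasp_force"],1),"F",s["wrist_force"].round(1))
    for q,R2 in wps:
        if R2 is not None:
            w=np.degrees(Rn.from_matrix(R.T@R2).as_rotvec()); n=max(1,int(np.ceil(np.abs(w).max()/3.99)))
            if np.abs(w).max()>.3: print("  rot",n,"x",(w/n/4).round(3))
            R=R2
        d=R.T@(np.array(q,float)-p); m=max(1,int(np.ceil(np.linalg.norm(d)/48)))
        print("  mov",m,"x",(d/m/300).round(4),"total mm",d.round(1)); p=np.array(q,float)
E
python3 - <<'E'
from h import *
import h
print(tilt(0))
for n in("scene","side"):
    c=dict(np.load(f"/tmp/{n}0.npz")); W=cloud(c); hsv=cv2.cvtColor(c["color"],cv2.COLOR_RGB2HSV).astype(int)
    V=hsv[...,2];S=hsv[...,1]
    o=np.array([606-50.3*np.cos(np.radians(6.4)),165.5-50.3*np.sin(np.radians(6.4)),60])
    Rd=Rn.from_euler('zy',[6.4,-25],degrees=True).as_matrix()
    D=(W-o)@Rd
    m=(abs(D[...,1])<200)&(D[...,0]>-30)&(D[...,0]<160)&(D[...,2]>14)&(D[...,2]<27)
    print(n)
    for k,ce,a in comps(m,100):
        P=D[k]; print(ce.round(),a,*rect(P),'x',np.percentile(P[:,0],[1,99]).round(1),'y',np.percentile(P[:,1],[1,99]).round(1),'z',np.median(P[:,2]).round(1))
    for nm,zl in dict(ribs=(-3,3),board=(-16,-8),ledge=(8,14)).items():
        k=(abs(D[...,1])<200)&(D[...,0]>-30)&(D[...,0]<160)&(D[...,2]>zl[0])&(D[...,2]<zl[1])&(V>80)
        if nm=="ledge": k&=D[...,0]<5
        P=D[k]
        if len(P)>20: print(nm,len(P),'x',np.percentile(P[:,0],[1,99]).round(1),'y',np.percentile(P[:,1],[1,99]).round(1),'z',np.median(P[:,2]).round(1))
    # arch direction of the pale plaques
    z=W[...,2]; m=(z>14)&(z<26)&(W[...,0]>300)&(W[...,0]<520)&(W[...,1]>-80)&(W[...,1]<350)
    for k,ce,a in comps(m,200):
        P=W[k][:,:2]; cc,s,ang=rect(P)
        if s[1]<50: continue
        u=np.array([np.cos(np.radians(ang)),np.sin(np.radians(ang))]); v=np.array([-u[1],u[0]]); e=(P-cc)@np.c_[u,v]
        print("pale",cc,s,ang,"width +end",np.ptp(e[e[:,0]>45][:,1]).round(),"-end",np.ptp(e[e[:,0]<-45][:,1]).round())
im=cv2.imread("pics/scene0.png"); cv2.imwrite("pics/crop1.png",cv2.resize(im[130:320,180:430],None,fx=3,fy=3,interpolation=cv2.INTER_CUBIC))
plan=h.plan
plan(([594.3,-139,150],down(-169.8)),([594.3,-139,61],None))
E
```

```text
[[ 0.90630779  0.         -0.42261826]
 [ 0.         -1.          0.        ]
 [-0.42261826  0.         -0.90630779]]
scene
[363. 176.] 624 [ 56.3 114.3] [135.  130.5] 88.7 x [ -8.  120.3] y [ 55.9 177.3] z 24.5
[337. 196.] 681 [60.   5.8] [123.5  72.6] -0.3 x [  2.5 119.9] y [-30.   28.3] z 20.3
[307. 218.] 582 [  60.6 -109.1] [119.2  59.9] -2.6 x [  3.7 118.4] y [-136.6  -80.9] z 15.5
ribs 299 x [-10.4 139.8] y [-182.7  178. ] z -0.3
board 1247 x [ -1.5 140.1] y [-178.4  164. ] z -12.8
ledge 79 x [-9.9  2.1] y [-134.2  181.6] z 10.1
pale [441.4 294.6] [111.5  62.9] 8.2 width +end 53.0 -end 61.0
pale [418.2 142. ] [123.9  61.7] -6.8 width +end 51.0 -end 60.0
pale [434.6 -14.3] [121.2  60.3] -19.7 width +end 49.0 -end 60.0
side
[223. 147.] 424 [ 55.4 125.6] [132.2 118.1] -0.6 x [-10.3 118.2] y [ 75.  181.8] z 23.4
[250. 154.] 488 [59.7 -0.5] [123.1  63.2] -2.6 x [  1.7 116.6] y [-30.7  29.8] z 19.9
[275. 165.] 291 [  60.7 -107.5] [119.1  55.1] -1.5 x [  2.1 116. ] y [-130.7  -80.5] z 16.1
ribs 224 x [-18.9 137.9] y [-182.   184.5] z -0.3
board 642 x [-19.4 138.1] y [-176.2  107.2] z -12.1
ledge 143 x [-12.1   4.3] y [-134.3  170.2] z 11.0
pale [443.9 293.9] [116.5  64. ] 5.0 width +end 47.0 -end 61.0
pale [416.7 140.6] [119.6  62.7] -8.2 width +end 43.0 -end 61.0
pale [433.4 -13.3] [120.1  63.7] -20.6 width +end 53.0 -end 60.0
at [220.  503.7 230.6] t 0.1 yaw -23.6 q [ 1.44  0.26  0.11 -0.   -1.42 -0.28] grip 0.999 0.0 F [ 0.3  0.6 -0.2]
  rot 37 x [ 0.    -0.001  0.988]
  mov 16 x [-0.053  -0.1456  0.0168] total mm [-254.6 -698.8   80.6]
  mov 2 x [0.     0.     0.1483] total mm [ 0.  0. 89.]
```

View pics/crop1.png

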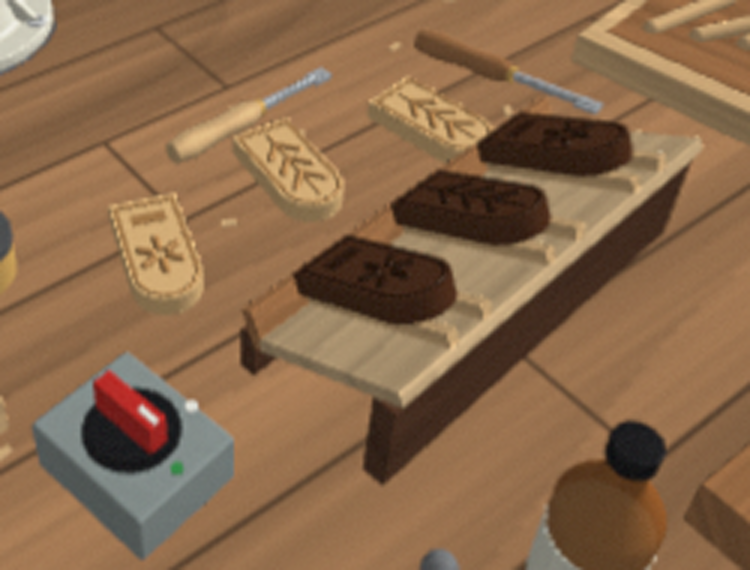

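Crop: all three pale plaques have their arched ends away from the robot (the +x end); green dot (178,468) on the box's +x side, white dot (190,405). Deck fit had a frame-order slip; fixing it while moving to the knob.

```bash
sed -i 's/^SG=-1/SG=1/' h.py
M='python3 -m crank'
$M '.125 .0915 .0168 0 0 0;.125 .0915 .0168 0 0 0;.125 .0915 .0168 0 0 0;.125 .0915 .0168 0 0 0;.125 .0915 .0168 0 0 0;.125 .0915 .0168 0 0 0;.125 .0915 .0168 0 0 0;.125 .0915 .0168 0 0 0' 0.6
$M '.125 .0915 .0168 0 0 0;.125 .0915 .0168 0 0 0;.125 .0915 .0168 0 0 0;.125 .0915 .0168 0 0 0;.125 .0915 .0168 0 0 0;.125 .0915 .0168 0 0 0;.125 .0915 .0168 0 0 0;.125 .0915 .0168 0 0 0'
$M '0 0 0 0 0 .988;0 0 0 0 0 .988;0 0 0 0 0 .988;0 0 0 0 0 .988;0 0 0 0 0 .988;0 0 0 0 0 .988;0 0 0 0 0 .988;0 0 0 0 0 .988;0 0 0 0 0 .988;0 0 0 0 0 .988'
$M '0 0 0 0 0 .988;0 0 0 0 0 .988;0 0 0 0 0 .988;0 0 0 0 0 .988;0 0 0 0 0 .988;0 0 0 0 0 .988;0 0 0 0 0 .988;0 0 0 0 0 .988;0 0 0 0 0 .988;0 0 0 0 0 .988'
$M '0 0 0 0 0 .988;0 0 0 0 0 .988;0 0 0 0 0 .988;0 0 0 0 0 .988;0 0 0 0 0 .988;0 0 0 0 0 .988;0 0 0 0 0 .988;0 0 0 0 0 .988;0 0 0 0 0 .988;0 0 0 0 0 .988'
$M '0 0 0 0 0 .988;0 0 0 0 0 .988;0 0 0 0 0 .988;0 0 0 0 0 .988;0 0 0 0 0 .988;0 0 0 0 0 .988;0 0 0 0 0 .988;0 0 0 0 0 0;0 0 0 0 0 0'
cat >> h.py <<'E'
def deckfit(c,yaw=6.5,o=(555.9,159.8,60)):
    W=cloud(c); hsv=cv2.cvtColor(c["color"],cv2.COLOR_RGB2HSV).astype(int); V=hsv[...,2]
    D=(W-np.array(o))@Rn.from_euler('ZY',[yaw,-25],degrees=True).as_matrix()
    near=(abs(D[...,1])<200)&(D[...,0]>-30)&(D[...,0]<160)
    for k,ce,a in comps(near&(D[...,2]>14)&(D[...,2]<27),100):
        P=D[k]; print(ce.round(),a,*rect(P),'x',np.percentile(P[:,0],[1,99]).round(1),'y',np.percentile(P[:,1],[1,99]).round(1),'z',np.median(P[:,2]).round(1))
    for nm,(a,b) in dict(ribs=(-3,3),board=(-16,-8),ledge=(8,14)).items():
        k=near&(D[...,2]>a)&(D[...,2]<b)&(V>80)
        if nm=="ledge": k&=D[...,0]<5
        P=D[k]
        if len(P)>20: print(nm,len(P),'x',np.percentile(P[:,0],[1,99]).round(1),'y',np.percentile(P[:,1],[1,99]).round(1),'z',np.median(P[:,2]).round(1))
E
python3 - <<'E'
from h import *
for n in("scene","side"):
    print(n); deckfit(dict(np.load(f"/tmp/{n}0.npz")))
plan(([594.3,-139,130],down(-169.8)),([594.3,-139,61],None))
E
```

```text
t: 0.95
position: [407.5, 180.9, 190.8]
tcp_rot: [-3.075, 0.642, -0.0]
wrist_force: [1.6, 1.4, -1.0]
grip_width: 0.597
grasp_force: 0.0
t: 1.75
position: [594.7, -140.4, 150.0]
tcp_rot: [-3.075, 0.642, 0.001]
wrist_force: [0.9, -0.2, 0.2]
grip_width: 0.599
grasp_force: 0.0
t: 2.75
position: [593.9, -138.5, 150.2]
tcp_rot: [2.674, -1.648, -0.001]
wrist_force: [0.6, -0.1, 0.2]
grip_width: 0.597
grasp_force: 0.0
t: 3.75
position: [593.9, -138.5, 150.2]
tcp_rot: [1.96, -2.455, -0.001]
wrist_force: [0.2, -0.2, 0.4]
grip_width: 0.598
grasp_force: 0.0
t: 4.75
position: [593.9, -138.5, 150.1]
tcp_rot: [1.014, -2.972, -0.001]
wrist_force: [-0.1, -0.8, 1.4]
grip_width: 0.601
grasp_force: 0.0
t: 5.65
position: [594.0, -138.6, 150.4]
tcp_rot: [0.282, -3.128, -0.0]
wrist_force: [-1.0, -0.2, -0.2]
grip_width: 0.6
grasp_force: 0.0
scene
[365. 175.] 593 [ 60.  109.3] [121.3  60.7] 0.4 x [  2.8 119.4] y [ 80.3 138.7] z 20.1
[337. 196.] 705 [61.2  1. ] [121.2  62.6] -0.8 x [  2.6 120. ] y [-28.8  29.9] z 20.1
[306. 220.] 841 [  60.7 -107.9] [121.9  62.6] 0.4 x [  4.  120.7] y [-138.4  -80.1] z 20.0
ribs 359 x [ -3.9 139.2] y [-182.4  134.2] z -0.4
board 2611 x [  0.2 139.4] y [-182.7  181.5] z -12.1
ledge 207 x [-11.3   3.2] y [-182.6  180.7] z 11.5
side
[226. 143.] 449 [ 59.7 110.9] [121.5  65.2] -0.2 x [  1.5 117.1] y [ 79.7 142.2] z 20.2
[250. 154.] 495 [59.8  1. ] [123.2  63.3] -1.9 x [  1.7 116.9] y [-29.1  31.3] z 19.8
[277. 166.] 552 [  60.8 -108.2] [121.1  62.9] 0.6 x [  2.2 117.4] y [-138.4  -79.3] z 19.7
ribs 162 x [-12.3 138.8] y [-180.3  169.6] z -0.3
board 1456 x [-17.1 138.2] y [-181.9  184.2] z -12.2
ledge 317 x [-11.6   3.2] y [-180.3  181.6] z 11.2
at [ 594.  -138.6  150.4] t 5.7 yaw -169.7 q [ 0.03  0.41  0.12 -0.   -1.28 -1.42] grip 0.6 0.0 F [-1.  -0.2 -0.2]
  mov 1 x [-0.0007 -0.0015  0.0679] total mm [-0.2 -0.4 20.4]
  mov 2 x [0.    0.    0.115] total mm [ 0.  0. 69.]
```

```bash
M='python3 -m crank'
$M '0 -.0015 .1 0 0 0;0 0 .1 0 0 0;0 0 .098 0 0 0;0 0 0 0 0 0;0 0 0 0 0 0' 0.6
$M '0 0 0 0 0 0;0 0 0 0 0 0;0 0 0 0 0 0;0 0 0 0 0 0;0 0 0 0 0 0;0 0 0 0 0 0;0 0 0 0 0 0;0 0 0 0 0 0' 0 40
$M '0 0 0 0 0 -.8;0 0 0 0 0 -.8;0 0 0 0 0 -.8;0 0 0 0 0 -.8;0 0 0 0 0 -.8;0 0 0 0 0 -.8;0 0 0 0 0 -.8;0 0 0 0 0 -.8;0 0 0 0 0 -.8;0 0 0 0 0 -.8'
$M '0 0 0 0 0 -.8;0 0 0 0 0 -.8;0 0 0 0 0 -.8;0 0 0 0 0 -.8;0 0 0 0 0 -.8;0 0 0 0 0 -.8;0 0 0 0 0 -.8;0 0 0 0 0 -.8;0 0 0 0 0 -.8;0 0 0 0 0 -.8'
$M '0 0 0 0 0 -.8;0 0 0 0 0 0;0 0 0 0 0 0;0 0 0 0 0 0'
```

```text
t: 6.15
position: [594.4, -139.4, 61.7]
tcp_rot: [0.281, -3.128, 0.001]
wrist_force: [0.0, -0.8, 1.5]
grip_width: 0.599
grasp_force: 0.0
t: 6.95
position: [595.2, -138.8, 63.1]
tcp_rot: [-0.279, 3.126, -0.0]
wrist_force: [-1.0, 2.4, 5.8]
grip_width: 0.179
grasp_force: 41.6
t: 7.95
position: [595.4, -139.0, 63.1]
tcp_rot: [-1.134, 2.927, -0.002]
wrist_force: [-0.8, 1.3, 4.7]
grip_width: 0.178
grasp_force: 41.6
t: 8.95
position: [595.7, -139.2, 63.1]
tcp_rot: [-1.897, 2.501, -0.004]
wrist_force: [1.4, 0.3, 4.9]
grip_width: 0.174
grasp_force: 41.4
t: 9.35
position: [595.6, -139.2, 63.1]
tcp_rot: [-1.962, 2.451, -0.004]
wrist_force: [-0.6, 0.9, 6.5]
grip_width: 0.177
grasp_force: 41.6
```

```bash
M='python3 -m crank'
$M '0 0 0 0 0 0;0 0 0 0 0 0;0 0 0 0 0 0;0 0 0 0 0 0;0 0 -.1 0 0 0;0 0 -.15 0 0 0;0 0 -.15 0 0 0;0 0 -.16 0 0 0;0 0 0 0 0 0' 0.6
cat >> h.py <<'E'
DO=np.array([555.8,160.5,60.]); DY=6.5
DR=Rn.from_euler('ZY',[DY,-25],degrees=True).as_matrix()
def deck(x,y,z): return DO+DR@np.array([x,y,z])
BO=np.array([485,-348,0.]); BY=6.6
def bear(k,z): return BO+np.array([-np.sin(np.radians(BY)),np.cos(np.radians(BY)),0])*k+[0,0,z]
E
python3 - <<'E'
from h import *
from cell import capture
c=capture("scene"); cv2.imwrite("pics/scene1.png",cv2.resize(c["color"][225:325,170:280,::-1],None,fx=4,fy=4))
plan((deck(60,-110,120),tilt(DY)),(deck(60,-110,-5),None))
E
```

```text
t: 10.25
position: [597.3, -140.2, 237.5]
tcp_rot: [-1.958, 2.445, -0.017]
wrist_force: [0.5, -0.0, 0.2]
grip_width: 0.601
grasp_force: 0.0
at [ 596.  -139.4  233.4] t 10.3 yaw -102.6 q [ 0.03  0.37  0.28  0.   -1.47 -0.25] grip 0.599 0.0 F [ 0.7 -0.1  0.2]
  rot 27 x [ 0.216  0.153 -0.993]
  mov 5 x [-0.0125 -0.1283  0.0231] total mm [ -18.8 -192.5   34.6]
  mov 3 x [-0.     -0.      0.1389] total mm [ -0.  -0. 125.]
```

View pics/scene1.png

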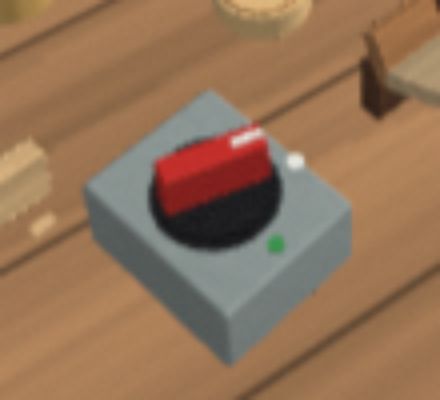

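Pointer (245,140) stands at the white dot (295,160): the fan is off. On to the first dry plaque.

```bash
M='python3 -m crank'
$M '0 0 0 .216 .153 -.993;0 0 0 .216 .153 -.993;0 0 0 .216 .153 -.993;0 0 0 .216 .153 -.993;0 0 0 .216 .153 -.993;0 0 0 .216 .153 -.993;0 0 0 .216 .153 -.993;0 0 0 .216 .153 -.993;0 0 0 .216 .153 -.993' 0.9
$M '0 0 0 .216 .153 -.993;0 0 0 .216 .153 -.993;0 0 0 .216 .153 -.993;0 0 0 .216 .153 -.993;0 0 0 .216 .153 -.993;0 0 0 .216 .153 -.993;0 0 0 .216 .153 -.993;0 0 0 .216 .153 -.993;0 0 0 .216 .153 -.993'
$M '0 0 0 .216 .153 -.993;0 0 0 .216 .153 -.993;0 0 0 .216 .153 -.993;0 0 0 .216 .153 -.993;0 0 0 .216 .153 -.993;0 0 0 .216 .153 -.993;0 0 0 .216 .153 -.993;0 0 0 .216 .153 -.993;0 0 0 .216 .153 -.993'
$M '-.0125 -.1283 .0231 0 0 0;-.0125 -.1283 .0231 0 0 0;-.0125 -.1283 .0231 0 0 0;-.0125 -.1283 .0231 0 0 0;-.0125 -.1283 .0231 0 0 0;0 0 0 0 0 0;0 0 0 0 0 0'
python3 -c "
from h import *
plan((deck(60,-110,40),tilt(DY)),(deck(60,-110,-5),None))"
```

```text
t: 11.2
position: [593.7, -138.9, 227.7]
tcp_rot: [-2.61, 1.715, -0.253]
wrist_force: [-0.7, 0.2, -0.0]
grip_width: 0.897
grasp_force: 0.0
t: 12.1
position: [593.5, -139.0, 227.7]
tcp_rot: [-2.979, 0.808, -0.481]
wrist_force: [-0.0, 0.1, 0.8]
grip_width: 0.902
grasp_force: 0.0
t: 13.0
position: [593.5, -138.9, 227.7]
tcp_rot: [-3.041, -0.177, -0.658]
wrist_force: [-0.1, 0.9, 0.1]
grip_width: 0.899
grasp_force: 0.0
t: 13.7
position: [568.8, 52.5, 188.8]
tcp_rot: [-3.042, -0.177, -0.657]
wrist_force: [0.5, -0.4, -0.8]
grip_width: 0.898
grasp_force: 0.0
at [568.8  52.5 188.8] t 13.7 yaw 6.6 q [ 0.45  0.04 -0.42  0.21 -0.72  1.11] grip 0.898 0.0 F [ 0.5 -0.4 -0.8]
  rot 1 x [-0.019  0.155  0.034]
  mov 2 x [0.0083 0.0021 0.1274] total mm [ 5.   1.3 76.4]
  mov 1 x [-0.   -0.    0.15] total mm [-0. -0. 45.]
```

```bash
M='python3 -m crank'
$M '.0083 .0021 .1274 0 .155 .034;.0083 .0021 .1274 0 0 0;0 0 .08 0 0 0;0 0 .07 0 0 0;0 0 0 0 0 0;0 0 0 0 0 0'
$M '0 0 0 0 0 0;0 0 0 0 0 0;0 0 0 0 0 0;0 0 0 0 0 0;0 0 0 0 0 0;0 0 0 0 0 0' 0.4 60
$M '0 0 -.06 0 0 0;0 0 -.15 0 0 0;0 0 -.15 0 0 0;0 0 -.15 0 0 0;0 0 0 0 0 0'
python3 -c "
from h import *
plan((bear(-100,170),down(BY)),(bear(-100,40),None))"
```

```text
t: 14.3
position: [625.2, 55.9, 82.0]
tcp_rot: [-3.038, -0.167, -0.676]
wrist_force: [0.1, 0.1, -1.1]
grip_width: 0.898
grasp_force: 0.0
t: 14.9
position: [625.6, 57.0, 84.1]
tcp_rot: [-3.035, -0.169, -0.681]
wrist_force: [-3.5, -1.6, 6.2]
grip_width: 0.686
grasp_force: 65.3
t: 15.4
position: [562.0, 50.4, 229.1]
tcp_rot: [-3.028, -0.17, -0.695]
wrist_force: [1.0, 0.7, 0.1]
grip_width: 0.685
grasp_force: 68.3
at [562.   50.4 229.1] t 15.4 yaw 6.4 q [ 0.46 -0.02 -0.38  0.2  -0.79  1.11] grip 0.685 68.3 F [1.  0.7 0.1]
  rot 7 x [-0.009 -0.924 -0.006]
  mov 11 x [-0.037   0.1475  0.0179] total mm [-122.2  486.9   59.1]
  mov 3 x [0.     0.     0.1444] total mm [  0.   0. 130.]
```

```bash
M='python3 -m crank'
$M '0 0 0 0 -.924 0;0 0 0 0 -.924 0;0 0 0 0 -.924 0;0 0 0 0 -.924 0;0 0 0 0 -.924 0;0 0 0 0 -.924 0;0 0 0 0 -.924 0'
$M '-.037 .1475 .0179 0 0 0;-.037 .1475 .0179 0 0 0;-.037 .1475 .0179 0 0 0;-.037 .1475 .0179 0 0 0;-.037 .1475 .0179 0 0 0;-.037 .1475 .0179 0 0 0'
$M '-.037 .1475 .0179 0 0 0;-.037 .1475 .0179 0 0 0;-.037 .1475 .0179 0 0 0;-.037 .1475 .0179 0 0 0;-.037 .1475 .0179 0 0 0;0 0 0 0 0 0;0 0 0 0 0 0;0 0 0 0 0 0'
python3 -c "
from h import *
print('TCP in deck at grip',DR.T@(np.array([625.6,57,84.1])-DO))
plan((bear(-100,60),down(BY)),(bear(-100,35),None))
from cell import capture
c=capture('side'); cv2.imwrite('pics/side1.png',cv2.resize(c['color'][150:384,250:512,::-1],None,fx=2.5,fy=2.5))"
```

```text
t: 16.1
position: [560.4, 49.8, 220.8]
tcp_rot: [-3.135, -0.176, 0.024]
wrist_force: [0.0, -0.6, -1.1]
grip_width: 0.686
grasp_force: 68.2
t: 16.7
position: [523.1, -223.2, 188.7]
tcp_rot: [-3.135, -0.176, 0.019]
wrist_force: [1.2, 0.0, -1.5]
grip_width: 0.69
grasp_force: 68.2
t: 17.5
position: [493.1, -447.1, 162.3]
tcp_rot: [-3.135, -0.176, 0.02]
wrist_force: [0.1, 1.4, -1.2]
grip_width: 0.685
grasp_force: 68.1
TCP in deck at grip [  62.41995266 -110.73627138   -2.5154941 ]
at [ 493.1 -447.1  162.3] t 17.5 yaw 6.4 q [-0.5   0.52  0.32  0.01 -1.39  2.18] grip 0.685 68.1 F [ 0.1  1.4 -1.2]
  rot 1 x [-0.03   0.18  -0.039]
  mov 3 x [0.0037 0.0007 0.1137] total mm [  3.3   0.6 102.3]
  mov 1 x [0.     0.     0.0833] total mm [ 0.  0. 25.]
```

View pics/side1.png

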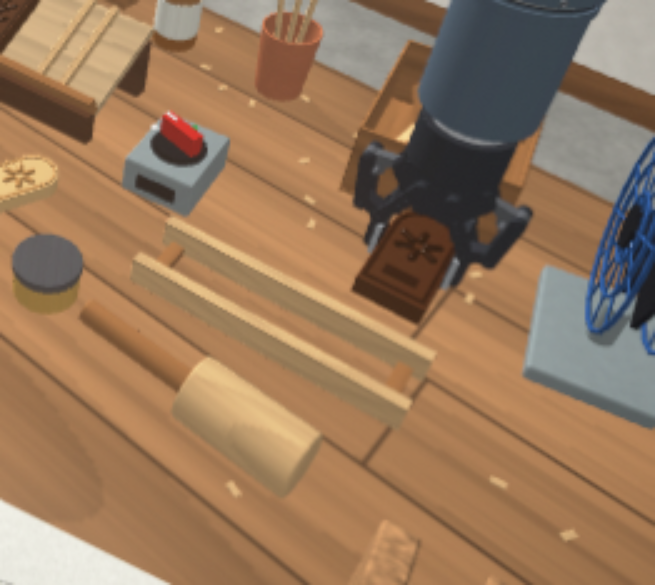

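```bash
cat >> h.py <<'E'
def held(c,R=90,dark=True):
    "plane of the held plaque's face near the TCP, in world"
    from cell import telemetry
    s=telemetry.sense(); p=s["position"]; W=cloud(c); hsv=cv2.cvtColor(c["color"],cv2.COLOR_RGB2HSV).astype(int)
    k=(np.linalg.norm(W-p,axis=-1)<R)&(hsv[...,1]>(100 if dark else 80))&(hsv[...,0]<25)
    P=W[k]; 
    for _ in range(8):
        m=np.median(P,0) if _==0 else P.mean(0); n=np.linalg.svd(P-m,full_matrices=False)[2][2]; n*=np.sign(n[2])
        r=(P-m)@n; P=P[abs(r)<max(2.5,1.5*np.median(abs(r)))]
    T=Rn.from_rotvec(s["tcp_rot"]).as_matrix()
    e=(W[k]-p)@T; e=e[np.isfinite(e[:,0])]
    print("face n",len(P),"normal in tool",(n@T).round(3),"mean in tool",((P.mean(0)-p)@T).round(1),"extent tool x",np.percentile(e[:,0],[1,99]).round(),"y",np.percentile(e[:,1],[1,99]).round(),"z",np.percentile(e[:,2],[1,99]).round())
E
python3 -c "
from h import *
from cell import capture
held(capture('side')); held(capture('scene'))"
```

```text
face n 731 normal in tool [-0.019  0.001 -1.   ] mean in tool [-18.8   0.4 -21.3] extent tool x [-63.  49.] y [-30.  43.] z [-54.  -3.]
face n 1434 normal in tool [ 0.032 -0.005 -0.999] mean in tool [ 21.   -1.9 -22.1] extent tool x [-45.  59.] y [-30.  27.] z [-26.  -3.]
```

```bash
M='python3 -m crank'
$M '.006 .0007 .11 0 .18 -.039;.006 0 .11 0 0 0;0 0 .11 0 0 0;0 0 .05 0 0 0;0 0 .03 0 0 0;0 0 .017 0 0 0;0 0 0 0 0 0;0 0 0 0 0 0'
python3 -c "
from h import *
from cell import capture
plan((bear(-100,34),down(BY)));held(capture('side'))"
```

```text
t: 18.45
position: [496.7, -447.7, 35.4]
tcp_rot: [-3.136, -0.181, -0.002]
wrist_force: [0.1, 0.0, -1.0]
grip_width: 0.689
grasp_force: 68.2
at [ 496.7 -447.7   35.4] t 18.4 yaw 6.6 q [-0.5   0.6   0.13 -0.   -1.1   2.19] grip 0.689 68.2 F [ 0.1  0.  -1. ]
  mov 1 x [-0.0006 -0.0014  0.0048] total mm [-0.2 -0.4  1.4]
face n 387 normal in tool [-0.17   0.122 -0.978] mean in tool [-41.7  29.2  32.4] extent tool x [-78.  43.] y [-79.  78.] z [-43.  38.]
```

Plaque is just above the bearers; lower 2 mm, release, retreat.

```bash
M='python3 -m crank'
$M '0 0 .006 0 0 0;0 0 0 0 0 0;0 0 0 0 0 0'
$M '0 0 0 0 0 0;0 0 0 0 0 0;0 0 0 0 0 0;0 0 0 0 0 0' 0.88
$M '0 0 -.1 0 0 0;0 0 -.16 0 0 0;0 0 -.16 0 0 0;0 0 -.1 0 0 0;0 0 0 0 0 0;0 0 0 0 0 0'
cat >> h.py <<'E'
def dryfit(c):
    W=cloud(c); hsv=cv2.cvtColor(c["color"],cv2.COLOR_RGB2HSV).astype(int)
    q=(W-BO)@np.array([[np.cos(np.radians(BY)),-np.sin(np.radians(BY)),0],[np.sin(np.radians(BY)),np.cos(np.radians(BY)),0],[0,0,1]])
    m=(abs(q[...,0])<110)&(abs(q[...,1])<190)&(q[...,2]>44)&(q[...,2]<70)&(hsv[...,2]<120)&(hsv[...,1]>70)
    for k,ce,a in comps(m,100): print("dry on bearers",a,*rect(q[k]),"z",np.percentile(q[k][:,2],[5,50,95]).round(1))
E
python3 -c "
from h import *
from cell import capture
dryfit(capture('side')); dryfit(capture('scene'))
plan((deck(60,0,130),tilt(DY)),(deck(60,0,-5),None))"
```

```text
t: 18.8
position: [496.6, -447.9, 33.7]
tcp_rot: [-3.136, -0.18, -0.002]
wrist_force: [-1.5, 2.1, 5.7]
grip_width: 0.686
grasp_force: 69.0
t: 19.2
position: [495.8, -447.3, 31.9]
tcp_rot: [-3.134, -0.18, 0.002]
wrist_force: [-0.7, -0.2, 0.1]
grip_width: 0.878
grasp_force: 0.0
t: 19.8
position: [496.3, -447.6, 188.6]
tcp_rot: [-3.135, -0.18, -0.001]
wrist_force: [0.0, 0.5, -1.5]
grip_width: 0.882
grasp_force: 0.0
dry on bearers 1006 [  -3.  -100.8] [124.3  60.3] -0.2 z [50.8 54.7 57.8]
dry on bearers 2146 [  -0.3 -100. ] [120.7  60. ] -0.3 z [51.5 55.7 58.4]
at [ 495.5 -447.1  186.5] t 19.9 yaw 6.6 q [-0.5   0.51  0.37 -0.   -1.44  2.19] grip 0.882 0.0 F [-0.2  0.   0.2]
  rot 7 x [-0.009  0.898  0.   ]
  mov 13 x [ 0.0316 -0.153   0.01  ] total mm [ 123.2 -596.9   39. ]
  mov 3 x [0.   0.   0.15] total mm [  0.   0. 135.]
```

```bash
M='python3 -m crank'
$M '0 0 0 0 .898 0;0 0 0 0 .898 0;0 0 0 0 .898 0;0 0 0 0 .898 0;0 0 0 0 .898 0;0 0 0 0 .898 0;0 0 0 0 .898 0'
$M '.0316 -.153 .01 0 0 0;.0316 -.153 .01 0 0 0;.0316 -.153 .01 0 0 0;.0316 -.153 .01 0 0 0;.0316 -.153 .01 0 0 0;.0316 -.153 .01 0 0 0;.0316 -.153 .01 0 0 0'
$M '.0316 -.153 .01 0 0 0;.0316 -.153 .01 0 0 0;.0316 -.153 .01 0 0 0;.0316 -.153 .01 0 0 0;.0316 -.153 .01 0 0 0;.0316 -.153 .01 0 0 0;0 0 0 0 0 0;0 0 0 0 0 0;0 0 0 0 0 0'
python3 -c "
from h import *
plan((deck(60,0,40),tilt(DY)),(deck(60,0,-5),None))"
```

```text
t: 20.6
position: [495.5, -447.1, 186.5]
tcp_rot: [-3.034, -0.172, -0.676]
wrist_force: [0.6, -0.3, -0.4]
grip_width: 0.879
grasp_force: 0.0
t: 21.3
position: [527.0, -118.8, 196.7]
tcp_rot: [-3.036, -0.173, -0.673]
wrist_force: [0.8, -0.3, 0.2]
grip_width: 0.882
grasp_force: 0.0
t: 22.2
position: [554.5, 158.8, 205.2]
tcp_rot: [-3.037, -0.173, -0.673]
wrist_force: [0.9, -0.4, -0.6]
grip_width: 0.879
grasp_force: 0.0
at [554.5 158.8 205.2] t 22.2 yaw 6.5 q [ 0.69  0.04 -0.43  0.34 -0.76  0.79] grip 0.879 0.0 F [ 0.9 -0.4 -0.6]
  mov 2 x [-1.000e-04 -2.500e-03  1.537e-01] total mm [-0.1 -1.5 92.2]
  mov 1 x [-0.   -0.    0.15] total mm [-0. -0. 45.]
```

```bash
M='python3 -m crank'
$M '0 -.005 .15 0 0 0;0 0 .157 0 0 0;0 0 .08 0 0 0;0 0 .07 0 0 0;0 0 0 0 0 0;0 0 0 0 0 0'
$M '0 0 0 0 0 0;0 0 0 0 0 0;0 0 0 0 0 0;0 0 0 0 0 0;0 0 0 0 0 0;0 0 0 0 0 0' 0.4 60
$M '0 0 -.06 0 0 0;0 0 -.15 0 0 0;0 0 -.15 0 0 0;0 0 -.15 0 0 0;0 0 0 0 0 0'
$M '0 0 0 0 -.898 0;0 0 0 0 -.898 0;0 0 0 0 -.898 0;0 0 0 0 -.898 0;0 0 0 0 -.898 0;0 0 0 0 -.898 0;0 0 0 0 -.898 0;0 0 0 0 0 0'
python3 -c "
from h import *
plan((bear(0,150),down(BY)))"
```

```text
t: 22.8
position: [612.7, 166.7, 82.3]
tcp_rot: [-3.037, -0.171, -0.676]
wrist_force: [-0.8, 0.1, 0.2]
grip_width: 0.88
grasp_force: 0.0
t: 23.4
position: [613.1, 168.1, 84.4]
tcp_rot: [-3.034, -0.173, -0.68]
wrist_force: [-4.7, -2.7, 5.9]
grip_width: 0.691
grasp_force: 65.4
t: 23.9
position: [549.3, 162.3, 229.3]
tcp_rot: [-3.024, -0.174, -0.692]
wrist_force: [0.5, 1.0, -1.0]
grip_width: 0.683
grasp_force: 68.7
t: 24.7
position: [549.1, 160.8, 219.9]
tcp_rot: [-3.134, -0.179, 0.004]
wrist_force: [0.9, -0.5, -1.4]
grip_width: 0.687
grasp_force: 68.6
at [549.1 160.8 219.9] t 24.7 yaw 6.5 q [ 0.56  0.3   0.15 -0.   -1.42  1.13] grip 0.687 68.6 F [ 0.9 -0.5 -1.4]
  mov 11 x [-0.037   0.1509  0.0212] total mm [-122.1  498.1   69.9]
```

```bash
M='python3 -m crank'
$M '-.0364 .1509 .0212 0 0 0;-.0364 .1509 .0212 0 0 0;-.0364 .1509 .0212 0 0 0;-.0364 .1509 .0212 0 0 0;-.0364 .1509 .0212 0 0 0;-.0364 .1509 .0212 0 0 0'
$M '-.0364 .1509 .0212 0 0 0;-.0364 .1509 .0212 0 0 0;-.0364 .1509 .0212 0 0 0;-.0364 .1509 .0212 0 0 0;-.0364 .1509 .0212 0 0 0;0 0 0 0 0 0;0 0 0 0 0 0;0 0 0 0 0 0'
python3 -c "
from h import *
from cell import capture
plan((bear(0,34),down(BY)));held(capture('side'));held(capture('scene'))"
```

```text
t: 25.3
position: [513.4, -118.2, 182.4]
tcp_rot: [-3.135, -0.181, -0.003]
wrist_force: [0.4, -0.2, -0.5]
grip_width: 0.685
grasp_force: 68.6
t: 26.1
position: [486.0, -347.0, 150.4]
tcp_rot: [-3.135, -0.181, -0.001]
wrist_force: [1.5, -0.5, -1.3]
grip_width: 0.69
grasp_force: 68.5
at [ 486.  -347.   150.4] t 26.1 yaw 6.6 q [-0.36  0.38  0.08 -0.   -1.27  2.05] grip 0.69 68.5 F [ 1.5 -0.5 -1.3]
  mov 3 x [-0.0012  0.0009  0.1294] total mm [ -1.1   0.8 116.4]
face n 597 normal in tool [-0.036 -0.008 -0.999] mean in tool [-22.   -0.2 -21.1] extent tool x [-63.  46.] y [-29.  43.] z [-55.  -2.]
face n 1197 normal in tool [ 0.009 -0.002 -1.   ] mean in tool [ 14.4   0.6 -21.7] extent tool x [-46.  59.] y [-29.  29.] z [-62.  -4.]
```

```bash
M='python3 -m crank'
$M '0 .0027 .15 0 0 0;0 0 .13 0 0 0;0 0 .06 0 0 0;0 0 .03 0 0 0;0 0 .02 0 0 0;0 0 0 0 0 0;0 0 0 0 0 0'
$M '0 0 0 0 0 0;0 0 0 0 0 0;0 0 0 0 0 0;0 0 0 0 0 0' 0.88
$M '0 0 -.1 0 0 0;0 0 -.16 0 0 0;0 0 -.16 0 0 0;0 0 -.12 0 0 0;0 0 0 0 0 0;0 0 0 0 0 0'
python3 -c "
from h import *
from cell import capture
dryfit(capture('side')); dryfit(capture('scene'))
plan((deck(60,110,130),tilt(DY)),(deck(60,110,-5),None))"
```

```text
t: 26.9
position: [487.1, -348.6, 34.4]
tcp_rot: [-3.136, -0.181, -0.003]
wrist_force: [-0.6, 0.1, -0.3]
grip_width: 0.686
grasp_force: 68.6
t: 27.3
position: [486.0, -348.6, 33.2]
tcp_rot: [-3.135, -0.18, 0.0]
wrist_force: [0.1, -0.4, -0.4]
grip_width: 0.877
grasp_force: 0.0
t: 27.9
position: [486.3, -348.8, 195.7]
tcp_rot: [-3.135, -0.18, -0.002]
wrist_force: [-0.4, -0.0, -0.3]
grip_width: 0.878
grasp_force: 0.0
dry on bearers 885 [-0.7 -0.9] [121.3  60.4] 0.3 z [49.6 55.  58. ]
dry on bearers 1000 [  -2.1 -100.4] [123.1  59.9] -0.0 z [50.6 54.7 57.4]
dry on bearers 1661 [ 1.6 -0.7] [120.8  59.3] 0.8 z [51.5 55.5 58.1]
dry on bearers 2147 [  -0.9 -100.3] [121.9  60.3] -0.7 z [51.5 55.7 58.3]
at [ 485.3 -348.3  193.5] t 28.0 yaw 6.6 q [-0.36  0.36  0.17 -0.   -1.38  2.05] grip 0.876 0.0 F [ 0.3 -0.3 -0.8]
  rot 7 x [-0.008  0.897  0.   ]
  mov 13 x [ 0.0306 -0.1558  0.0115] total mm [ 119.2 -607.6   45. ]
  mov 3 x [0.   0.   0.15] total mm [  0.   0. 135.]
```

```bash
M='python3 -m crank'
$M '0 0 0 0 .897 0;0 0 0 0 .897 0;0 0 0 0 .897 0;0 0 0 0 .897 0;0 0 0 0 .897 0;0 0 0 0 .897 0;0 0 0 0 .897 0'
$M '.0306 -.1558 .0115 0 0 0;.0306 -.1558 .0115 0 0 0;.0306 -.1558 .0115 0 0 0;.0306 -.1558 .0115 0 0 0;.0306 -.1558 .0115 0 0 0;.0306 -.1558 .0115 0 0 0;.0306 -.1558 .0115 0 0 0'
$M '.0306 -.1558 .0115 0 0 0;.0306 -.1558 .0115 0 0 0;.0306 -.1558 .0115 0 0 0;.0306 -.1558 .0115 0 0 0;.0306 -.1558 .0115 0 0 0;.0306 -.1558 .0115 0 0 0;0 0 0 0 0 0;0 0 0 0 0 0;0 0 0 0 0 0'
python3 -c "
from h import *
plan((deck(60,110,40),tilt(DY)),(deck(60,110,-5),None))"
```

```text
t: 28.7
position: [485.2, -348.3, 193.3]
tcp_rot: [-3.034, -0.173, -0.675]
wrist_force: [-0.1, -0.5, 0.3]
grip_width: 0.879
grasp_force: 0.0
t: 29.4
position: [515.5, -14.1, 199.7]
tcp_rot: [-3.037, -0.174, -0.673]
wrist_force: [1.3, 0.2, -0.4]
grip_width: 0.879
grasp_force: 0.0
t: 30.3
position: [542.2, 268.3, 204.9]
tcp_rot: [-3.038, -0.173, -0.673]
wrist_force: [-0.4, 0.3, 0.3]
grip_width: 0.881
grasp_force: 0.0
at [542.2 268.3 204.9] t 30.3 yaw 6.5 q [ 0.88  0.11 -0.38  0.42 -0.8   0.55] grip 0.881 0.0 F [-0.4  0.3  0.3]
  mov 2 x [-1.000e-04 -2.300e-03  1.531e-01] total mm [-0.  -1.4 91.8]
  mov 1 x [-0.   -0.    0.15] total mm [-0. -0. 45.]
```

```bash
M='python3 -m crank'
$M '0 -.0046 .15 0 0 0;0 0 .156 0 0 0;0 0 .08 0 0 0;0 0 .07 0 0 0;0 0 0 0 0 0;0 0 0 0 0 0'
$M '0 0 0 0 0 0;0 0 0 0 0 0;0 0 0 0 0 0;0 0 0 0 0 0;0 0 0 0 0 0;0 0 0 0 0 0' 0.4 60
$M '0 0 -.06 0 0 0;0 0 -.15 0 0 0;0 0 -.15 0 0 0;0 0 -.15 0 0 0;0 0 0 0 0 0'
$M '0 0 0 0 -.898 0;0 0 0 0 -.898 0;0 0 0 0 -.898 0;0 0 0 0 -.898 0;0 0 0 0 -.898 0;0 0 0 0 -.898 0;0 0 0 0 -.898 0;0 0 0 0 0 0'
python3 -c "
from h import *
plan((bear(100,150),down(BY)))"
```

```text
t: 30.9
position: [600.2, 276.2, 82.5]
tcp_rot: [-3.037, -0.172, -0.675]
wrist_force: [0.3, 1.3, 0.6]
grip_width: 0.887
grasp_force: 0.0
t: 31.5
position: [600.4, 277.8, 84.4]
tcp_rot: [-3.034, -0.173, -0.679]
wrist_force: [-4.7, -2.8, 7.1]
grip_width: 0.689
grasp_force: 65.3
t: 32.0
position: [536.3, 272.5, 229.4]
tcp_rot: [-3.023, -0.174, -0.689]
wrist_force: [0.2, 0.4, -0.1]
grip_width: 0.686
grasp_force: 68.6
t: 32.8
position: [536.6, 270.3, 219.9]
tcp_rot: [-3.134, -0.178, 0.004]
wrist_force: [0.2, -0.2, -1.3]
grip_width: 0.682
grasp_force: 68.4
at [536.6 270.3 219.9] t 32.8 yaw 6.5 q [ 0.72  0.36  0.23 -0.   -1.44  0.96] grip 0.682 68.4 F [ 0.2 -0.2 -1.3]
  mov 11 x [-0.0371  0.154   0.0212] total mm [-122.3  508.2   69.9]
```

```bash
M='python3 -m crank'
$M '-.0366 .154 .0212 0 0 0;-.0366 .154 .0212 0 0 0;-.0366 .154 .0212 0 0 0;-.0366 .154 .0212 0 0 0;-.0366 .154 .0212 0 0 0;-.0366 .154 .0212 0 0 0'
$M '-.0366 .154 .0212 0 0 0;-.0366 .154 .0212 0 0 0;-.0366 .154 .0212 0 0 0;-.0366 .154 .0212 0 0 0;-.0366 .154 .0212 0 0 0;0 0 0 0 0 0;0 0 0 0 0 0;0 0 0 0 0 0'
python3 -c "
from h import *
from cell import capture
plan((bear(100,34),down(BY)));held(capture('side'));held(capture('scene'))"
```

```text
t: 33.4
position: [501.0, -14.3, 182.3]
tcp_rot: [-3.134, -0.181, -0.002]
wrist_force: [1.4, -0.3, -1.1]
grip_width: 0.685
grasp_force: 68.4
t: 34.2
position: [473.9, -247.8, 150.3]
tcp_rot: [-3.135, -0.181, -0.0]
wrist_force: [0.4, 0.6, -1.6]
grip_width: 0.684
grasp_force: 68.4
at [ 473.9 -247.8  150.3] t 34.2 yaw 6.6 q [-0.19  0.26 -0.09 -0.   -1.22  1.88] grip 0.684 68.4 F [ 0.4  0.6 -1.6]
  mov 3 x [-0.0005  0.0009  0.1292] total mm [ -0.5   0.8 116.3]
face n 495 normal in tool [-0.036  0.003 -0.999] mean in tool [-21.9  -0.  -21.5] extent tool x [-63.  43.] y [-29.  42.] z [-48.  -3.]
face n 885 normal in tool [ 0.006 -0.006 -1.   ] mean in tool [ 15.5  -0.6 -22.6] extent tool x [-46.  59.] y [-29.  35.] z [-56.  -4.]
```

```bash
M='python3 -m crank'
$M '.003 .0027 .15 0 0 0;0 0 .13 0 0 0;0 0 .06 0 0 0;0 0 .03 0 0 0;0 0 .02 0 0 0;0 0 0 0 0 0;0 0 0 0 0 0'
$M '0 0 0 0 0 0;0 0 0 0 0 0;0 0 0 0 0 0;0 0 0 0 0 0' 0.88
$M '0 0 -.1 0 0 0;0 0 -.16 0 0 0;0 0 -.16 0 0 0;0 0 -.12 0 0 0;0 0 0 0 0 0;0 0 0 0 0 0'
cat >> h.py <<'E'
def pale(c):
    W=cloud(c); z=W[...,2]; hsv=cv2.cvtColor(c["color"],cv2.COLOR_RGB2HSV).astype(int)
    m=(z>14)&(z<27)&(W[...,0]>300)&(W[...,0]<560)&(W[...,1]>-120)&(W[...,1]<420)&(hsv[...,2]>150)
    for k,ce,a in comps(m,200):
        P=W[k][:,:2]; cc,s,ang=rect(P)
        if s[1]<45: continue
        u=np.array([np.cos(np.radians(ang)),np.sin(np.radians(ang))]); v=np.array([-u[1],u[0]]); e=(P-cc)@np.c_[u,v]
        print("pale",a,cc,s,ang,"width +end",np.ptp(e[e[:,0]>45][:,1]).round(),"-end",np.ptp(e[e[:,0]<-45][:,1]).round())
E
python3 -c "
from h import *
from cell import capture
a=capture('side');b=capture('scene')
dryfit(a); dryfit(b);pale(a);pale(b)
plan()"
```

```text
t: 35.0
position: [475.9, -249.1, 34.3]
tcp_rot: [-3.136, -0.181, -0.003]
wrist_force: [-0.1, -0.1, -1.8]
grip_width: 0.684
grasp_force: 68.5
t: 35.4
position: [474.8, -249.2, 33.1]
tcp_rot: [-3.135, -0.18, 0.001]
wrist_force: [0.5, 0.2, -0.3]
grip_width: 0.88
grasp_force: 0.0
t: 36.0
position: [475.2, -249.3, 195.6]
tcp_rot: [-3.135, -0.18, -0.002]
wrist_force: [-0.5, 0.4, -0.4]
grip_width: 0.88
grasp_force: 0.0
dry on bearers 792 [-1.  98.9] [121.8  60.6] 0.3 z [48.5 55.2 58. ]
dry on bearers 887 [-2.3 -0.7] [121.5  60.6] 0.4 z [49.8 55.1 58. ]
dry on bearers 1010 [  -2.1 -100.3] [122.6  59.9] 0.0 z [50.3 54.7 57.6]
dry on bearers 1405 [ 1.5 98.2] [122.2  61.2] 0.1 z [50.  55.2 58. ]
dry on bearers 1663 [ 1.4 -0.6] [121.   59.5] 0.9 z [51.6 55.6 58.2]
dry on bearers 2133 [  -0.2 -100.1] [121.6  60. ] -0.3 z [51.5 55.7 58.3]
pale 374 [444.2 295.2] [120.1  62.8] 8.4 width +end 44.0 -end 62.0
pale 442 [408.7 188.2] [120.3  64.2] -5.0 width +end 48.0 -end 59.0
pale 560 [433.6 -14.8] [120.2  63.5] -19.9 width +end 48.0 -end 61.0
pale 468 [440.4 294.3] [111.3  62.1] 6.7 width +end 51.0 -end 60.0
pale 545 [409.8 188.2] [121.7  61.7] -4.6 width +end 50.0 -end 59.0
pale 761 [433.6 -14.2] [121.4  59.9] -20.2 width +end 50.0 -end 60.0
at [ 474.1 -249.1  193.7] t 36.1 yaw 6.6 q [-0.19  0.24 -0.   -0.   -1.33  1.88] grip 0.884 0.0 F [ 0.8  0.4 -1. ]
```

```bash
python3 -c "
from h import *
plan(([433.6,-14.4,150],down(-20)),([433.6,-14.4,4],None))"
```

```text
at [ 474.1 -249.1  193.7] t 36.1 yaw 6.6 q [-0.19  0.24 -0.   -0.   -1.33  1.88] grip 0.884 0.0 F [ 0.8  0.4 -1. ]
  rot 7 x [-0.005  0.007  0.948]
  mov 6 x [-0.0658 -0.1148  0.0243] total mm [-118.4 -206.7   43.7]
  mov 4 x [0.     0.     0.1217] total mm [  0.   0. 146.]
```

```bash
M='python3 -m crank'
$M '0 0 0 0 0 .948;0 0 0 0 0 .948;0 0 0 0 0 .948;0 0 0 0 0 .948;0 0 0 0 0 .948;0 0 0 0 0 .948;0 0 0 0 0 .948'
$M '-.0658 -.1148 .0243 0 0 0;-.0658 -.1148 .0243 0 0 0;-.0658 -.1148 .0243 0 0 0;-.0658 -.1148 .0243 0 0 0;-.0658 -.1148 .0243 0 0 0;-.0658 -.1148 .0243 0 0 0;0 0 0 0 0 0;0 0 0 0 0 0;0 0 0 0 0 0'
python3 -c "
from h import *
from cell import capture
pale(capture('scene'))
plan(([433.6,-14.4,4],down(-20)))"
```

```text
t: 36.8
position: [474.1, -249.2, 193.2]
tcp_rot: [-3.091, 0.549, 0.007]
wrist_force: [-0.3, -0.2, -0.7]
grip_width: 0.88
grasp_force: 0.0
t: 37.7
position: [433.9, -15.2, 151.2]
tcp_rot: [-3.093, 0.545, 0.004]
wrist_force: [1.3, 0.6, -0.6]
grip_width: 0.881
grasp_force: 0.0
pale 464 [440.9 294.4] [110.9  61.5] 5.0 width +end 52.0 -end 61.0
pale 540 [409.8 187.8] [120.2  61.3] -5.3 width +end 50.0 -end 61.0
pale 758 [433.7 -13.7] [122.9  60. ] -19.5 width +end 50.0 -end 59.0
at [434.  -15.5 151.3] t 37.8 yaw -20.0 q [ 0.33  0.07 -0.32 -0.   -1.18  0.9 ] grip 0.881 0.0 F [1.  0.3 0.4]
  mov 4 x [-0.0007 -0.0007  0.1228] total mm [ -0.8  -0.9 147.3]
```

```bash
M='python3 -m crank'
$M '-.0025 -.0035 .15 0 0 0;0 0 .15 0 0 0;0 0 .1 0 0 0;0 0 .06 0 0 0;0 0 .03 0 0 0;0 0 0 0 0 0;0 0 0 0 0 0'
$M '0 0 0 0 0 0;0 0 0 0 0 0;0 0 0 0 0 0;0 0 0 0 0 0;0 0 0 0 0 0;0 0 0 0 0 0' 0.4 60
$M '0 0 -.06 0 0 0;0 0 -.15 0 0 0;0 0 -.15 0 0 0;0 0 -.15 0 0 0;0 0 -.15 0 0 0;0 0 0 0 0 0;0 0 0 0 0 0'
python3 -c "
from h import *
from cell import capture
held(capture('side'),dark=False);held(capture('scene'),dark=False)
plan((deck(60,-110,60),tilt(DY)),(deck(60,-110,5),None))"
```

```text
t: 38.45
position: [434.4, -13.4, 5.5]
tcp_rot: [-3.092, 0.545, 0.0]
wrist_force: [0.3, 0.2, -0.2]
grip_width: 0.882
grasp_force: 0.0
t: 39.05
position: [434.8, -13.0, 6.3]
tcp_rot: [-3.092, 0.544, -0.003]
wrist_force: [-2.2, -0.2, 6.2]
grip_width: 0.682
grasp_force: 64.6
t: 39.75
position: [434.2, -13.2, 204.0]
tcp_rot: [-3.09, 0.544, -0.003]
wrist_force: [-0.3, -0.0, -2.4]
grip_width: 0.683
grasp_force: 64.9
face n 367 normal in tool [-0.005  0.02  -1.   ] mean in tool [-16.8   3.1 -15.5] extent tool x [-60.  55.] y [-30.  35.] z [-69.   4.]
face n 647 normal in tool [ 0.011  0.004 -1.   ] mean in tool [ 13.3   0.1 -15. ] extent tool x [-57.  60.] y [-42.  30.] z [-69.   4.]
at [432.9 -13.5 201.8] t 39.9 yaw -20.0 q [ 0.33  0.04 -0.23 -0.   -1.31  0.89] grip 0.682 64.9 F [-0.8  0.3 -1.5]
  rot 7 x [ 0.203  0.883 -0.932]
  mov 4 x [ 0.1072 -0.0408  0.107 ] total mm [128.6 -49.  128.4]
  mov 2 x [-0.     -0.      0.0917] total mm [-0. -0. 55.]
```

```bash
M='python3 -m crank'
$M '0 0 0 .203 .883 -.932;0 0 0 .203 .883 -.932;0 0 0 .203 .883 -.932;0 0 0 .203 .883 -.932;0 0 0 .203 .883 -.932;0 0 0 .203 .883 -.932;0 0 0 .203 .883 -.932'
$M '.112 -.0408 .107 0 0 0;.112 -.0408 .107 0 0 0;.112 -.0408 .107 0 0 0;.112 -.0408 .107 0 0 0;0 0 0 0 0 0;0 0 0 0 0 0;0 0 0 0 0 0'
python3 -c "
from h import *
from cell import capture
held(capture('scene'),dark=False)
plan((deck(66,-110,15),tilt(DY)),(deck(66,-110,5),None),(deck(60,-110,5),None))"
```

```text
t: 40.55
position: [432.7, -13.7, 201.0]
tcp_rot: [-3.039, -0.178, -0.675]
wrist_force: [-0.9, -0.2, -1.5]
grip_width: 0.68
grasp_force: 64.9
t: 41.25
position: [602.2, 54.6, 142.5]
tcp_rot: [-3.039, -0.173, -0.674]
wrist_force: [-0.8, 1.1, -0.9]
grip_width: 0.681
grasp_force: 65.0
face n 342 normal in tool [-0.087 -0.994 -0.065] mean in tool [-2.5 22.4 29.5] extent tool x [-69.  59.] y [-48.  47.] z [-59.  74.]
at [602.3  54.7 143.4] t 41.3 yaw 6.5 q [ 0.42  0.14 -0.45  0.24 -0.57  1.09] grip 0.681 65.0 F [-0.3 -0.7 -1.2]
  mov 1 x [-0.0009 -0.0014  0.1537] total mm [-0.3 -0.4 46.1]
  mov 1 x [-0.     -0.      0.0333] total mm [-0. -0. 10.]
  mov 1 x [-0.02 -0.    0.  ] total mm [-6. -0.  0.]
```

```bash
M='python3 -m crank'
$M '0 -.0014 .08 0 0 0;0 0 .0737 0 0 0;0 0 .02 0 0 0;0 0 .006 0 0 0;0 0 0 0 0 0;0 0 0 0 0 0'
$M '0 0 .004 0 0 0;0 0 0 0 0 0;0 0 0 0 0 0'
python3 -c "
from h import *
plan((deck(60,-110,5),tilt(DY)))"
```

```text
t: 41.9
position: [626.2, 58.3, 96.1]
tcp_rot: [-3.037, -0.173, -0.679]
wrist_force: [-0.9, -0.2, -1.6]
grip_width: 0.683
grasp_force: 65.0
t: 42.2
position: [626.5, 58.2, 93.8]
tcp_rot: [-3.038, -0.173, -0.677]
wrist_force: [-1.1, 0.6, -1.1]
grip_width: 0.679
grasp_force: 65.0
at [626.5  58.2  93.8] t 42.2 yaw 6.5 q [ 0.4   0.24 -0.49  0.29 -0.44  1.05] grip 0.679 65.0 F [-1.1  0.6 -1.1]
  mov 1 x [-0.0247  0.0012  0.0027] total mm [-7.4  0.4  0.8]
```

```bash
M='python3 -m crank'
$M '0 .001 .004 0 0 0;0 0 0 0 0 0;0 0 0 0 0 0'
$M '-.008 0 0 0 0 0;-.007 0 0 0 0 0;0 0 0 0 0 0;0 0 0 0 0 0'
$M '-.005 0 0 0 0 0;0 0 0 0 0 0;0 0 0 0 0 0'
python3 -c "
from h import *
plan((deck(60,-110,5),tilt(DY)))"
```

```text
t: 42.5
position: [626.9, 58.1, 93.3]
tcp_rot: [-3.038, -0.173, -0.678]
wrist_force: [-7.6, 1.4, 7.6]
grip_width: 0.681
grasp_force: 66.1
t: 42.9
position: [624.2, 58.0, 92.1]
tcp_rot: [-3.036, -0.174, -0.681]
wrist_force: [-1.2, 0.3, 6.3]
grip_width: 0.687
grasp_force: 65.8
t: 43.2
position: [623.0, 58.0, 91.5]
tcp_rot: [-3.036, -0.174, -0.682]
wrist_force: [-0.4, -0.2, 6.1]
grip_width: 0.677
grasp_force: 65.7
at [623.   58.   91.5] t 43.2 yaw 6.6 q [ 0.4   0.23 -0.51  0.3  -0.42  1.03] grip 0.677 65.7 F [-0.4 -0.2  6.1]
  rot 1 x [-0.01  -0.078  0.012]
  mov 1 x [-0.0112  0.0017  0.0009] total mm [-3.3  0.5  0.3]
```

```bash
M='python3 -m crank'
$M '-.006 .0015 0 0 0 0;0 0 0 0 0 0;0 0 0 0 0 0'
$M '-.005 0 0 0 0 0;0 0 0 0 0 0;0 0 0 0 0 0'
python3 -c "
from h import *
from cell import capture
plan((deck(60,-110,5),tilt(DY)))
deckfit(capture('scene'),DY,DO);deckfit(capture('side'),DY,DO)"
```

```text
t: 43.5
position: [621.5, 57.4, 90.8]
tcp_rot: [-3.036, -0.174, -0.682]
wrist_force: [-0.5, 0.1, 5.8]
grip_width: 0.682
grasp_force: 65.7
t: 43.8
position: [621.1, 57.4, 90.7]
tcp_rot: [-3.035, -0.175, -0.684]
wrist_force: [4.6, -1.3, 4.5]
grip_width: 0.676
grasp_force: 65.3
at [621.1  57.4  90.7] t 43.8 yaw 6.6 q [ 0.4   0.23 -0.52  0.31 -0.42  1.03] grip 0.676 65.3 F [ 4.6 -1.3  4.5]
  rot 1 x [-0.014 -0.103  0.021]
  mov 1 x [-0.0039  0.0007  0.001 ] total mm [-1.2  0.2  0.3]
[310. 221.] 680 [ 68.8 -99.4] [105.1  85.1] -55.6 x [ 14.6 120.6] y [-151.4  -74.4] z 20.1
ribs 952 x [ -2.1 139.3] y [-179.   155.2] z -0.3
board 3254 x [ -0.6 139.4] y [-183.1  182. ] z -12.1
ledge 294 x [-10.9   2.7] y [-183.   179.2] z 11.3
[273. 171.] 354 [  33.7 -109.3] [75.2 74.2] 78.0 x [ 1.2 73.4] y [-148.   -78.1] z 19.9
ribs 356 x [-11.6 137.4] y [-181.4  149.7] z -0.4
board 1818 x [-16.9 136.4] y [-183.4  183. ] z -12.1
ledge 300 x [-11.9   1.5] y [-179.   177.4] z 11.0
```

```bash
M='python3 -m crank'
$M '0 0 0 0 0 0;0 0 0 0 0 0;0 0 0 0 0 0;0 0 0 0 0 0' 0.88
$M '0 0 -.06 0 0 0;0 0 -.15 0 0 0;0 0 -.16 0 0 0;0 0 -.15 0 0 0;0 0 0 0 0 0;0 0 0 0 0 0'
python3 -c "
from h import *
from cell import capture
a=capture('scene');b=capture('side')
deckfit(a,DY,DO);deckfit(b,DY,DO);pale(a);pale(b)
plan(([409.5,188,160],down(-5)),([409.5,188,5],None))"
```

```text
t: 44.3
position: [617.9, 56.2, 87.6]
tcp_rot: [-3.039, -0.173, -0.674]
wrist_force: [0.1, -0.0, 0.3]
grip_width: 0.877
grasp_force: 0.0
t: 44.9
position: [552.8, 49.3, 231.0]
tcp_rot: [-3.036, -0.173, -0.679]
wrist_force: [-0.3, -0.0, -0.5]
grip_width: 0.876
grasp_force: 0.0
[305. 220.] 843 [  61.1 -110.1] [120.5  62.2] -0.8 x [  3.1 120.5] y [-140.2  -82. ] z 20.0
ribs 986 x [ -1.7 138.5] y [-178.   166.9] z -0.3
board 3296 x [ -0.5 139.2] y [-183.1  181.3] z -12.1
ledge 362 x [-11.5   2.7] y [-182.3  180.4] z 11.4
[277. 166.] 556 [  59.9 -111. ] [119.9  62.2] -1.0 x [  0.8 115.9] y [-140.1  -81.1] z 19.8
ribs 440 x [-12.  137.9] y [-170.8  149.8] z -0.0
board 2097 x [-16.2 137. ] y [-182.8  182.2] z -12.2
ledge 304 x [-11.7   1.8] y [-180.9  179.2] z 11.1
pale 462 [440.6 294.4] [111.1  61.9] 8.3 width +end 55.0 -end 59.0
pale 539 [410.4 188.6] [120.8  61.6] -3.3 width +end 48.0 -end 59.0
pale 353 [444.9 296.2] [120.3  63.4] 7.0 width +end 48.0 -end 59.0
pale 412 [409.6 188.3] [120.5  62. ] -5.7 width +end 48.0 -end 60.0
at [552.3  48.9 228.4] t 45.0 yaw 6.5 q [ 0.47 -0.03 -0.39  0.2  -0.81  1.11] grip 0.881 0.0 F [-0.1  0.7 -0.2]
  rot 7 x [-0.088 -0.889  0.405]
  mov 5 x [-0.1029 -0.0841  0.0456] total mm [-154.4 -126.1   68.4]
  mov 4 x [0.     0.     0.1292] total mm [  0.   0. 155.]
```

```bash
M='python3 -m crank'
$M '0 0 0 -.088 -.889 .405;0 0 0 -.088 -.889 .405;0 0 0 -.088 -.889 .405;0 0 0 -.088 -.889 .405;0 0 0 -.088 -.889 .405;0 0 0 -.088 -.889 .405;0 0 0 -.088 -.889 .405'
$M '-.1029 -.0841 .0456 0 0 0;-.1029 -.0841 .0456 0 0 0;-.1029 -.0841 .0456 0 0 0;-.1029 -.0841 .0456 0 0 0;-.1029 -.0841 .0456 0 0 0;0 0 0 0 0 0;0 0 0 0 0 0;0 0 0 0 0 0'
python3 -c "
from h import *
from cell import capture
pale(capture('scene'))
plan(([409.8,188.3,5],down(-4.7)))"
```

```text
t: 45.7
position: [552.7, 48.9, 227.8]
tcp_rot: [3.138, -0.139, -0.006]
wrist_force: [0.2, -0.3, -0.3]
grip_width: 0.878
grasp_force: 0.0
t: 46.5
position: [410.8, 187.8, 160.6]
tcp_rot: [3.138, -0.138, 0.002]
wrist_force: [0.0, 0.1, 0.5]
grip_width: 0.878
grasp_force: 0.0
pale 463 [441.3 294.6] [110.5  63.2] 8.4 width +end 52.0 -end 59.0
pale 540 [409.5 188. ] [121.   60.5] -5.4 width +end 48.0 -end 58.0
at [411.  187.7 160.8] t 46.5 yaw -5.1 q [ 0.78  0.1  -0.27  0.   -1.2   0.7 ] grip 0.879 0.0 F [-0.2 -0.5  0.2]
  rot 1 x [-0.    -0.025 -0.091]
  mov 4 x [-0.001  -0.0004  0.1298] total mm [ -1.2  -0.5 155.8]
```

```bash
M='python3 -m crank'
$M '-.004 -.0015 .15 0 0 0;0 0 .15 0 0 0;0 0 .12 0 0 0;0 0 .065 0 0 0;0 0 .033 0 0 0;0 0 0 0 0 0;0 0 0 0 0 0'
$M '0 0 0 0 0 0;0 0 0 0 0 0;0 0 0 0 0 0;0 0 0 0 0 0;0 0 0 0 0 0;0 0 0 0 0 0' 0.4 60
$M '0 0 -.06 0 0 0;0 0 -.15 0 0 0;0 0 -.15 0 0 0;0 0 -.15 0 0 0;0 0 -.15 0 0 0;0 0 0 0 0 0;0 0 0 0 0 0;0 0 0 0 0 0'
python3 -c "
from h import *
from cell import capture
held(capture('side'),dark=False);held(capture('scene'),dark=False)
plan((deck(66,0,55),tilt(DY)))"
```

```text
t: 47.25
position: [410.5, 189.1, 6.6]
tcp_rot: [-3.137, 0.137, -0.005]
wrist_force: [0.3, 0.8, 1.1]
grip_width: 0.88
grasp_force: 0.0
t: 47.85
position: [410.6, 189.6, 7.5]
tcp_rot: [-3.136, 0.136, -0.008]
wrist_force: [-1.0, -1.0, 5.8]
grip_width: 0.681
grasp_force: 64.3
t: 48.65
position: [408.3, 188.4, 202.9]
tcp_rot: [-3.139, 0.137, -0.001]
wrist_force: [0.1, 0.1, -1.4]
grip_width: 0.678
grasp_force: 64.8
face n 267 normal in tool [-0.015  0.04  -0.999] mean in tool [-18.3   2.9 -13.5] extent tool x [-61.  52.] y [-40.  56.] z [-67.   5.]
face n 377 normal in tool [ 0.013  0.024 -1.   ] mean in tool [ 14.8   1.4 -12.6] extent tool x [-57.  60.] y [-29.  37.] z [-56.   8.]
at [408.3 188.2 202.5] t 48.8 yaw -5.0 q [ 0.78  0.07 -0.19  0.   -1.31  0.7 ] grip 0.68 64.8 F [-0.7 -0.2 -0.6]
  rot 7 x [ 0.092  0.89  -0.404]
  mov 5 x [0.0905 0.0295 0.0898] total mm [135.7  44.2 134.7]
```

```bash
M='python3 -m crank'
$M '0 0 0 .092 .89 -.404;0 0 0 .092 .89 -.404;0 0 0 .092 .89 -.404;0 0 0 .092 .89 -.404;0 0 0 .092 .89 -.404;0 0 0 .092 .89 -.404;0 0 0 .092 .89 -.404'
$M '.0905 .0295 .0898 0 0 0;.0905 .0295 .0898 0 0 0;.0905 .0295 .0898 0 0 0;.0905 .0295 .0898 0 0 0;.0905 .0295 .0898 0 0 0;0 0 0 0 0 0;0 0 0 0 0 0;0 0 0 0 0 0'
python3 -c "
from h import *
plan((deck(66,0,10),tilt(DY)),(deck(66,0,7),None))"
```

```text
t: 49.45
position: [408.6, 188.6, 202.7]
tcp_rot: [-3.036, -0.175, -0.679]
wrist_force: [0.4, -0.4, -0.2]
grip_width: 0.679
grasp_force: 64.8
t: 50.25
position: [592.2, 165.1, 138.9]
tcp_rot: [-3.037, -0.173, -0.675]
wrist_force: [0.2, 0.1, -1.1]
grip_width: 0.681
grasp_force: 64.9
at [592.2 165.1 138.9] t 50.2 yaw 6.5 q [ 0.64  0.17 -0.48  0.4  -0.57  0.75] grip 0.681 64.9 F [ 0.2  0.1 -1.1]
  mov 1 x [-0.002   0.0016  0.1532] total mm [-0.6  0.5 46. ]
  mov 1 x [-0.   -0.    0.01] total mm [-0. -0.  3.]
```

```bash
M='python3 -m crank'
$M '0 .001 .08 0 0 0;0 0 .0732 0 0 0;0 0 0 0 0 0;0 0 .006 0 0 0;0 0 0 0 0 0;0 0 0 0 0 0'
$M '0 0 .006 0 0 0;0 0 0 0 0 0;0 0 0 0 0 0'
python3 -c "
from h import *
plan((deck(61,0,7),tilt(DY)))"
```

```text
t: 50.85
position: [613.4, 167.9, 97.6]
tcp_rot: [-3.034, -0.173, -0.679]
wrist_force: [-0.8, 0.7, -1.7]
grip_width: 0.682
grasp_force: 64.9
t: 51.15
position: [614.0, 167.5, 94.7]
tcp_rot: [-3.036, -0.172, -0.677]
wrist_force: [-0.4, 0.5, 0.4]
grip_width: 0.68
grasp_force: 65.1
at [614.  167.5  94.7] t 51.1 yaw 6.5 q [ 0.6   0.25 -0.53  0.48 -0.45  0.69] grip 0.68 65.1 F [-0.4  0.5  0.4]
  mov 1 x [-0.0225  0.0013 -0.0011] total mm [-6.7  0.4 -0.3]
```

```bash
M='python3 -m crank'
$M '0 .001 .004 0 0 0;0 0 0 0 0 0;0 0 0 0 0 0'
$M '-.008 0 0 0 0 0;-.007 0 0 0 0 0;0 0 0 0 0 0;0 0 0 0 0 0'
$M '-.005 0 0 0 0 0;0 0 0 0 0 0;0 0 0 0 0 0'
python3 -c "
from h import *
plan((deck(61,0,7),tilt(DY)))"
```

```text
t: 51.45
position: [614.1, 167.5, 94.6]
tcp_rot: [-3.035, -0.172, -0.678]
wrist_force: [-12.9, 0.9, 10.5]
grip_width: 0.682
grasp_force: 66.5
t: 51.85
position: [611.7, 167.8, 93.5]
tcp_rot: [-3.033, -0.173, -0.682]
wrist_force: [-3.0, 0.6, 7.7]
grip_width: 0.679
grasp_force: 65.8
t: 52.15
position: [610.7, 167.8, 93.1]
tcp_rot: [-3.032, -0.173, -0.683]
wrist_force: [0.0, 0.5, 7.5]
grip_width: 0.678
grasp_force: 65.7
at [610.7 167.8  93.1] t 52.1 yaw 6.5 q [ 0.6   0.25 -0.55  0.5  -0.43  0.67] grip 0.678 65.7 F [0.  0.5 7.5]
  rot 1 x [-0.051 -0.097 -0.001]
  mov 1 x [-0.0105  0.0036 -0.0014] total mm [-3.1  1.1 -0.4]
```

```bash
M='python3 -m crank'
$M '-.006 .003 0 0 0 0;0 0 0 0 0 0;0 0 0 0 0 0'
$M '-.005 0 0 0 0 0;0 0 0 0 0 0;0 0 0 0 0 0'
python3 -c "
from h import *
from cell import capture
plan((deck(61,0,7),tilt(DY)))"
```

```text
t: 52.45
position: [609.3, 167.1, 92.4]
tcp_rot: [-3.032, -0.174, -0.683]
wrist_force: [-0.1, 0.1, 6.7]
grip_width: 0.681
grasp_force: 65.6
t: 52.75
position: [608.0, 166.8, 91.7]
tcp_rot: [-3.032, -0.174, -0.683]
wrist_force: [-0.3, 0.7, 6.2]
grip_width: 0.676
grasp_force: 65.6
at [608.  166.8  91.7] t 52.8 yaw 6.5 q [ 0.6   0.24 -0.56  0.51 -0.42  0.66] grip 0.676 65.6 F [-0.3  0.7  6.2]
  rot 1 x [-0.055 -0.101  0.001]
  mov 1 x [-0.0001  0.0012 -0.0015] total mm [-0.   0.4 -0.4]
```

```bash
M='python3 -m crank'
$M '-.004 0 0 0 0 0;0 0 0 0 0 0;0 0 0 0 0 0'
$M '-.003 0 0 0 0 0;0 0 0 0 0 0;0 0 0 0 0 0'
python3 -c "
from h import *
from cell import capture
plan((deck(61,0,7),tilt(DY)))"
```

```text
t: 53.05
position: [607.5, 166.8, 91.5]
tcp_rot: [-3.032, -0.174, -0.684]
wrist_force: [5.3, -0.6, 5.0]
grip_width: 0.68
grasp_force: 65.3
t: 53.35
position: [607.4, 166.9, 91.7]
tcp_rot: [-3.031, -0.174, -0.686]
wrist_force: [8.3, -1.0, 4.7]
grip_width: 0.677
grasp_force: 65.1
at [607.4 166.9  91.7] t 53.4 yaw 6.5 q [ 0.6   0.24 -0.56  0.51 -0.42  0.65] grip 0.677 65.1 F [ 8.3 -1.   4.7]
  rot 1 x [-0.06  -0.13   0.004]
  mov 1 x [ 0.0017  0.0016 -0.0007] total mm [ 0.5  0.5 -0.2]
```

Ledge contact; release and go for the third one.

```bash
M='python3 -m crank'
$M '0 0 0 0 0 0;0 0 0 0 0 0;0 0 0 0 0 0;0 0 0 0 0 0' 0.88
$M '0 0 -.06 0 0 0;0 0 -.15 0 0 0;0 0 -.16 0 0 0;0 0 -.15 0 0 0;0 0 0 0 0 0;0 0 0 0 0 0'
python3 -c "
from h import *
from cell import capture
a=capture('scene');b=capture('side')
deckfit(a,DY,DO);deckfit(b,DY,DO);pale(a);pale(b)
plan(([443.5,295,160],down(7)),([443.5,295,5],None))"
```

```text
t: 53.75
position: [603.7, 164.8, 87.7]
tcp_rot: [-3.037, -0.172, -0.675]
wrist_force: [0.6, 0.1, -0.2]
grip_width: 0.884
grasp_force: 0.0
t: 54.35
position: [538.3, 157.8, 231.0]
tcp_rot: [-3.034, -0.172, -0.679]
wrist_force: [0.3, -0.4, 0.0]
grip_width: 0.88
grasp_force: 0.0
[337. 196.] 697 [60.7 -0.2] [119.9  63.6] -0.6 x [  2.3 119.1] y [-30.   27.7] z 20.0
[305. 220.] 833 [  60.8 -110. ] [120.4  61. ] 0.9 x [  3.4 120. ] y [-140.4  -81.7] z 19.9
ribs 718 x [ -1.8 138.7] y [-181.   171.2] z -0.1
board 2896 x [-1.000e-01  1.394e+02] y [-183.3  182.2] z -12.1
ledge 277 x [-10.4   3.6] y [-183.1  179.2] z 11.3
[250. 154.] 492 [60.1 -0.5] [121.3  62.7] 0.7 x [  0.5 116.1] y [-30.7  29.7] z 19.8
[277. 166.] 549 [  59.  -111.5] [122.7  63.3] 0.2 x [  1.1 115.9] y [-140.5  -81.2] z 19.8
ribs 270 x [-11.8 137.8] y [-171.5  154. ] z -0.1
board 1760 x [-17.4 137.3] y [-183.2  183. ] z -12.1
ledge 308 x [-12.1   3.2] y [-181.8  181.3] z 11.0
pale 462 [441.9 295.1] [110.3  62.2] 8.8 width +end 53.0 -end 58.0
pale 347 [445.1 295. ] [118.5  60. ] 6.7 width +end 46.0 -end 58.0
at [537.9 157.1 228.4] t 54.5 yaw 6.5 q [ 0.71 -0.01 -0.41  0.33 -0.82  0.79] grip 0.881 0.0 F [ 0.2 -0.3 -0.1]
  rot 7 x [ 0.003 -0.893 -0.018]
  mov 4 x [-0.0641 -0.1237  0.057 ] total mm [ -76.9 -148.4   68.4]
  mov 4 x [0.     0.     0.1292] total mm [  0.   0. 155.]
```

```bash
M='python3 -m crank'
$M '0 0 0 0 -.893 -.018;0 0 0 0 -.893 -.018;0 0 0 0 -.893 -.018;0 0 0 0 -.893 -.018;0 0 0 0 -.893 -.018;0 0 0 0 -.893 -.018;0 0 0 0 -.893 -.018'
$M '-.0635 -.1237 .057 0 0 0;-.0635 -.1237 .057 0 0 0;-.0635 -.1237 .057 0 0 0;-.0635 -.1237 .057 0 0 0;0 0 0 0 0 0;0 0 0 0 0 0;0 0 0 0 0 0'
python3 -c "
from h import *
from cell import capture
pale(capture('side'));pale(capture('scene'))
plan(([444.5,295,5],down(7)))"
```

```text
t: 55.15
position: [538.3, 157.0, 227.8]
tcp_rot: [3.134, 0.191, -0.005]
wrist_force: [-0.0, -0.4, -0.1]
grip_width: 0.882
grasp_force: 0.0
t: 55.85
position: [445.3, 294.9, 160.5]
tcp_rot: [3.134, 0.191, 0.002]
wrist_force: [-0.2, 0.1, 0.9]
grip_width: 0.882
grasp_force: 0.0
pale 352 [445.6 294.4] [122.2  65.1] 8.6 width +end 44.0 -end 60.0
pale 464 [440.7 294.2] [110.2  62.1] 7.1 width +end 53.0 -end 60.0
at [445.7 294.7 161.1] t 56.0 yaw 6.9 q [ 0.88  0.25 -0.07  0.   -1.24  0.81] grip 0.884 0.0 F [ 0.5 -0.3 -0.3]
  mov 4 x [-0.0009 -0.0003  0.1301] total mm [ -1.1  -0.4 156.1]
```

```bash
M='python3 -m crank'
$M '-.003 -.001 .15 0 0 0;0 0 .15 0 0 0;0 0 .12 0 0 0;0 0 .065 0 0 0;0 0 .035 0 0 0;0 0 0 0 0 0;0 0 0 0 0 0'
$M '0 0 0 0 0 0;0 0 0 0 0 0;0 0 0 0 0 0;0 0 0 0 0 0;0 0 0 0 0 0;0 0 0 0 0 0' 0.4 60
$M '0 0 -.06 0 0 0;0 0 -.15 0 0 0;0 0 -.15 0 0 0;0 0 -.15 0 0 0;0 0 -.15 0 0 0;0 0 0 0 0 0;0 0 0 0 0 0;0 0 0 0 0 0'
python3 -c "
from h import *
from cell import capture
held(capture('side'),dark=False);held(capture('scene'),dark=False)
plan((deck(66,110,55),tilt(DY)))"
```

```text
t: 56.65
position: [445.4, 296.0, 6.3]
tcp_rot: [-3.135, -0.191, -0.006]
wrist_force: [0.1, 0.4, 0.3]
grip_width: 0.88
grasp_force: 0.0
t: 57.25
position: [445.5, 296.6, 7.2]
tcp_rot: [-3.134, -0.193, -0.008]
wrist_force: [-0.3, -1.4, 5.3]
grip_width: 0.683
grasp_force: 64.7
t: 58.05
position: [443.1, 295.2, 202.1]
tcp_rot: [3.135, 0.192, 0.001]
wrist_force: [0.2, 0.7, -2.3]
grip_width: 0.677
grasp_force: 64.9
face n 192 normal in tool [-0.015  0.05  -0.999] mean in tool [-17.4  -0.2 -13.9] extent tool x [-60.  50.] y [-45.  35.] z [-68.   6.]
face n 313 normal in tool [ 0.018  0.052 -0.998] mean in tool [ 11.1   6.5 -12.5] extent tool x [-57.  60.] y [-46.  51.] z [-68.   7.]
at [443.2 295.1 201.7] t 58.1 yaw 7.0 q [ 0.88  0.23  0.    0.   -1.34  0.81] grip 0.684 64.9 F [ 0.5 -0.1 -2. ]
  rot 7 x [0.    0.893 0.019]
  mov 4 x [0.0781 0.0304 0.0952] total mm [ 93.7  36.5 114.2]
```

```bash
M='python3 -m crank'
$M '0 0 0 0 .893 .019;0 0 0 0 .893 .019;0 0 0 0 .893 .019;0 0 0 0 .893 .019;0 0 0 0 .893 .019;0 0 0 0 .893 .019;0 0 0 0 .893 .019'
$M '.0781 .0304 .0952 0 0 0;.0781 .0304 .0952 0 0 0;.0781 .0304 .0952 0 0 0;.0781 .0304 .0952 0 0 0;0 0 0 0 0 0;0 0 0 0 0 0;0 0 0 0 0 0'
python3 -c "
from h import *
plan((deck(66,110,10),tilt(DY)),(deck(66,110,7),None))"
```

```text
t: 58.85
position: [443.4, 295.5, 202.1]
tcp_rot: [-3.037, -0.173, -0.679]
wrist_force: [1.0, -0.1, -0.4]
grip_width: 0.678
grasp_force: 64.8
t: 59.55
position: [580.0, 274.6, 139.3]
tcp_rot: [-3.037, -0.172, -0.676]
wrist_force: [0.1, -0.4, -0.5]
grip_width: 0.679
grasp_force: 65.1
at [580.  274.6 139.3] t 59.5 yaw 6.5 q [ 0.82  0.23 -0.43  0.49 -0.63  0.51] grip 0.679 65.1 F [ 0.1 -0.4 -0.5]
  mov 1 x [-0.0033  0.0021  0.1543] total mm [-1.   0.6 46.3]
  mov 1 x [ 0.   -0.    0.01] total mm [ 0. -0.  3.]
```

```bash
M='python3 -m crank'
$M '0 .003 .08 0 0 0;0 0 .0737 0 0 0;0 0 0 0 0 0;0 0 .006 0 0 0;0 0 0 0 0 0;0 0 0 0 0 0'
$M '0 0 .006 0 0 0;0 0 0 0 0 0;0 0 0 0 0 0'
$M '0 .001 .003 0 0 0;0 0 0 0 0 0;0 0 0 0 0 0'
python3 -c "
from h import *
plan((deck(61,110,7),tilt(DY)))"
```

```text
t: 60.15
position: [600.9, 276.8, 97.6]
tcp_rot: [-3.034, -0.172, -0.679]
wrist_force: [-0.4, 0.4, -1.7]
grip_width: 0.684
grasp_force: 65.0
t: 60.45
position: [601.6, 276.2, 94.6]
tcp_rot: [-3.036, -0.172, -0.677]
wrist_force: [-0.1, -0.8, -2.3]
grip_width: 0.677
grasp_force: 65.0
t: 60.75
position: [601.8, 276.2, 94.5]
tcp_rot: [-3.035, -0.172, -0.678]
wrist_force: [-7.4, -0.6, 5.0]
grip_width: 0.681
grasp_force: 66.1
at [601.8 276.2  94.5] t 60.8 yaw 6.4 q [ 0.78  0.31 -0.47  0.57 -0.5   0.45] grip 0.681 66.1 F [-7.4 -0.6  5. ]
  mov 1 x [-0.0229 -0.001  -0.002 ] total mm [-6.9 -0.3 -0.6]
```

```bash
M='python3 -m crank'
$M '-.009 0 0 0 0 0;-.009 0 0 0 0 0;0 0 0 0 0 0;0 0 0 0 0 0'
$M '-.008 0.001 0 0 0 0;0 0 0 0 0 0;0 0 0 0 0 0'
$M '-.004 0 0 0 0 0;0 0 0 0 0 0;0 0 0 0 0 0'
python3 -c "
from h import *
plan((deck(61,110,7),tilt(DY)))"
```

```text
t: 61.15
position: [597.7, 276.2, 92.6]
tcp_rot: [-3.034, -0.172, -0.679]
wrist_force: [-2.3, -0.2, 6.0]
grip_width: 0.678
grasp_force: 65.9
t: 61.45
position: [595.8, 275.8, 91.7]
tcp_rot: [-3.034, -0.172, -0.68]
wrist_force: [-1.0, 0.1, 6.0]
grip_width: 0.678
grasp_force: 65.8
t: 61.75
position: [594.8, 275.7, 91.3]
tcp_rot: [-3.034, -0.172, -0.68]
wrist_force: [-1.0, 0.8, 5.2]
grip_width: 0.678
grasp_force: 65.7
at [594.8 275.7  91.3] t 61.8 yaw 6.5 q [ 0.78  0.3  -0.5   0.59 -0.49  0.41] grip 0.678 65.7 F [-1.   0.8  5.2]
  mov 1 x [ 0.0027  0.     -0.0019] total mm [ 0.8  0.  -0.6]
```

```bash
M='python3 -m crank'
$M '-.004 0 0 0 0 0;0 0 0 0 0 0;0 0 0 0 0 0'
$M '-.003 0 0 0 0 0;0 0 0 0 0 0;0 0 0 0 0 0'
python3 -c "
from h import *
from cell import capture
plan((deck(61,110,7),tilt(DY)))"
```

```text
t: 62.05
position: [594.1, 275.6, 90.9]
tcp_rot: [-3.033, -0.172, -0.681]
wrist_force: [3.1, 0.4, 5.7]
grip_width: 0.682
grasp_force: 65.6
t: 62.35
position: [594.0, 275.6, 91.0]
tcp_rot: [-3.033, -0.172, -0.682]
wrist_force: [8.2, -1.3, 4.6]
grip_width: 0.678
grasp_force: 65.2
at [594.  275.6  91. ] t 62.4 yaw 6.4 q [ 0.78  0.3  -0.51  0.6  -0.48  0.41] grip 0.678 65.2 F [ 8.2 -1.3  4.6]
  rot 1 x [-0.047 -0.09  -0.013]
  mov 1 x [ 0.0056  0.0001 -0.0016] total mm [ 1.7  0.  -0.5]
```

```bash
M='python3 -m crank'
$M '0 0 0 0 0 0;0 0 0 0 0 0;0 0 0 0 0 0;0 0 0 0 0 0' 0.88
$M '0 0 -.06 0 0 0;0 0 -.15 0 0 0;0 0 -.16 0 0 0;0 0 -.15 0 0 0;0 0 0 0 0 0;0 0 0 0 0 0'
python3 -c "
from h import *
from cell import capture
a=capture('scene');b=capture('side')
deckfit(a,DY,DO);deckfit(b,DY,DO);dryfit(a);dryfit(b)
for c in (a,b):
    W=cloud(c);hsv=cv2.cvtColor(c['color'],cv2.COLOR_RGB2HSV).astype(int)
    m=(hsv[...,1]>150)&((hsv[...,0]<8))&(hsv[...,2]>100)&(abs(W[...,0]-594)<60)&(abs(W[...,1]+139)<60)&(W[...,2]>78)
    for k,ce,n in comps(m): print('knob',n,*rect(W[k]))
plan(([594.3,-139,170],down(-101)))"
```

```text
t: 62.75
position: [591.5, 274.1, 88.1]
tcp_rot: [-3.038, -0.172, -0.675]
wrist_force: [-0.3, -0.1, 0.9]
grip_width: 0.878
grasp_force: 0.0
t: 63.35
position: [525.9, 267.3, 231.4]
tcp_rot: [-3.033, -0.172, -0.678]
wrist_force: [0.0, 0.4, -1.3]
grip_width: 0.876
grasp_force: 0.0
[365. 175.] 594 [ 60.1 108.2] [119.7  62.5] -0.5 x [  2.3 118.6] y [ 77.9 136.5] z 20.2
[337. 196.] 695 [60.4 -0. ] [121.5  62.4] 0.1 x [  2.7 119.6] y [-30.5  28. ] z 20.1
[305. 220.] 841 [  60.8 -110.3] [121.9  60.9] 0.9 x [  3.2 120.1] y [-140.2  -82. ] z 20.0
ribs 495 x [ -1.8 139. ] y [-183.2  134.8] z 0.1
board 2628 x [  0.2 139.4] y [-183.4  180.6] z -12.2
ledge 211 x [-10.8   3.4] y [-183.3  179.8] z 11.4
[226. 143.] 441 [ 60.  109.4] [118.9  64.2] 0.3 x [  1.3 116.5] y [ 79.1 139.8] z 20.3
[251. 154.] 498 [59.7 -0.1] [119.1  62.9] -0.2 x [  1.1 116.5] y [-31.   29.1] z 20.1
[277. 166.] 551 [  59.  -110.2] [120.8  61.5] 1.2 x [  1.1 115.7] y [-140.4  -80.7] z 19.9
ribs 155 x [-11.9 138.3] y [-177.8  168.8] z 0.4
board 1489 x [-17.5 137.7] y [-183.5  183.4] z -12.2
ledge 322 x [-11.8   2.4] y [-180.8  181.8] z 11.3
dry on bearers 1401 [ 1.8 98.5] [123.1  61.1] 0.2 z [50.6 55.2 57.9]
dry on bearers 1657 [ 1.5 -0.5] [120.9  59.7] 0.9 z [51.9 55.5 58.2]
dry on bearers 2141 [  -0.3 -100.1] [121.2  60. ] -0.2 z [51.1 55.7 58.4]
dry on bearers 787 [-1.1 99.2] [121.4  60.8] 0.0 z [48.8 55.1 58.1]
dry on bearers 895 [-0.5 -1.2] [121.2  60.4] -0.1 z [49.2 55.  57.8]
dry on bearers 1005 [  -2.  -100.8] [124.6  60.2] -0.6 z [50.1 54.7 57.7]
knob 190 [ 595.1 -139.6] [53.7 16. ] 79.6
knob 80 [ 592.  -138.5] [56.1 16.5] 81.2
at [525.7 266.3 228.8] t 63.5 yaw 6.5 q [ 0.91  0.07 -0.36  0.41 -0.87  0.55] grip 0.878 0.0 F [ 0.2  0.8 -1.6]
  rot 27 x [-0.217 -0.159  0.977]
  mov 9 x [ 0.1425 -0.0536  0.0218] total mm [ 384.8 -144.6   58.8]
```

```bash
M='python3 -m crank'
$M '0 0 0 -.217 -.159 .977;0 0 0 -.217 -.159 .977;0 0 0 -.217 -.159 .977;0 0 0 -.217 -.159 .977;0 0 0 -.217 -.159 .977;0 0 0 -.217 -.159 .977;0 0 0 -.217 -.159 .977;0 0 0 -.217 -.159 .977;0 0 0 -.217 -.159 .977' 0.6
$M '0 0 0 -.217 -.159 .977;0 0 0 -.217 -.159 .977;0 0 0 -.217 -.159 .977;0 0 0 -.217 -.159 .977;0 0 0 -.217 -.159 .977;0 0 0 -.217 -.159 .977;0 0 0 -.217 -.159 .977;0 0 0 -.217 -.159 .977;0 0 0 -.217 -.159 .977'
$M '0 0 0 -.217 -.159 .977;0 0 0 -.217 -.159 .977;0 0 0 -.217 -.159 .977;0 0 0 -.217 -.159 .977;0 0 0 -.217 -.159 .977;0 0 0 -.217 -.159 .977;0 0 0 -.217 -.159 .977;0 0 0 -.217 -.159 .977;0 0 0 -.217 -.159 .977'
$M '.1425 -.0536 .0218 0 0 0;.1425 -.0536 .0218 0 0 0;.1425 -.0536 .0218 0 0 0;.1425 -.0536 .0218 0 0 0;.1425 -.0536 .0218 0 0 0;.1425 -.0536 .0218 0 0 0;.1425 -.0536 .0218 0 0 0;.1425 -.0536 .0218 0 0 0;.1425 -.0536 .0218 0 0 0;0 0 0 0 0 0'
$M '0 0 0 0 0 0;0 0 0 0 0 0'
python3 -c "
from h import *
plan(([595,-139,61],down(-101)))"
```

```text
t: 64.35
position: [526.1, 266.1, 228.0]
tcp_rot: [-2.98, 0.804, -0.491]
wrist_force: [-0.4, 0.3, -0.2]
grip_width: 0.603
grasp_force: 0.0
t: 65.25
position: [526.1, 266.2, 227.9]
tcp_rot: [-2.621, 1.699, -0.258]
wrist_force: [-0.5, 0.6, 0.1]
grip_width: 0.594
grasp_force: 0.0
t: 66.15
position: [526.1, 266.2, 227.9]
tcp_rot: [1.993, -2.426, -0.001]
wrist_force: [0.4, -0.1, 0.3]
grip_width: 0.604
grasp_force: 0.0
t: 67.15
position: [593.8, -143.7, 166.8]
tcp_rot: [1.989, -2.427, -0.006]
wrist_force: [0.6, 0.0, -0.9]
grip_width: 0.601
grasp_force: 0.0
t: 67.35
position: [594.9, -138.0, 169.8]
tcp_rot: [-1.998, 2.423, 0.002]
wrist_force: [0.5, 0.5, 0.1]
grip_width: 0.598
grasp_force: 0.0
at [ 594.9 -138.   169.8] t 67.3 yaw -101.0 q [ 0.03  0.4   0.16 -0.   -1.33 -0.22] grip 0.598 0.0 F [0.5 0.5 0.1]
  mov 3 x [ 0.001  -0.0003  0.1209] total mm [  0.9  -0.3 108.8]
```

```bash
M='python3 -m crank'
$M '.003 -.001 .12 0 0 0;0 0 .13 0 0 0;0 0 .08 0 0 0;0 0 .033 0 0 0;0 0 0 0 0 0;0 0 0 0 0 0'
$M '0 0 0 0 0 0;0 0 0 0 0 0;0 0 0 0 0 0;0 0 0 0 0 0;0 0 0 0 0 0;0 0 0 0 0 0;0 0 0 0 0 0' 0 40
$M '0 0 0 0 0 .8;0 0 0 0 0 .8;0 0 0 0 0 .8;0 0 0 0 0 .8;0 0 0 0 0 .8;0 0 0 0 0 .8;0 0 0 0 0 .8;0 0 0 0 0 .8;0 0 0 0 0 .8;0 0 0 0 0 .8'
$M '0 0 0 0 0 .8;0 0 0 0 0 .8;0 0 0 0 0 .8;0 0 0 0 0 .8;0 0 0 0 0 .8;0 0 0 0 0 .8;0 0 0 0 0 .8;0 0 0 0 0 .8;0 0 0 0 0 .8;0 0 0 0 0 .8'
$M '0 0 0 0 0 .8;0 0 0 0 0 0;0 0 0 0 0 0;0 0 0 0 0 0'
$M '0 0 0 0 0 0;0 0 0 0 0 0;0 0 0 0 0 0;0 0 0 0 0 0;0 0 -.1 0 0 0;0 0 -.15 0 0 0;0 0 -.15 0 0 0;0 0 -.16 0 0 0;0 0 -.1 0 0 0;0 0 0 0 0 0' 0.6
python3 - <<'E'
from h import *
from cell import capture
a=capture('scene');b=capture('side')
deckfit(a,DY,DO);dryfit(a)
for c in (a,b):
    W=cloud(c);hsv=cv2.cvtColor(c['color'],cv2.COLOR_RGB2HSV).astype(int)
    m=(hsv[...,1]>150)&((hsv[...,0]<8))&(hsv[...,2]>100)&(abs(W[...,0]-594)<60)&(abs(W[...,1]+139)<60)&(W[...,2]>78)
    for k,ce,n in comps(m): print('knob',n,*rect(W[k]))
plan()
cv2.imwrite("pics/final.png",cv2.resize(a["color"][:,:,::-1],None,fx=1.5,fy=1.5))
E
```

```text
t: 67.95
position: [596.6, -138.8, 63.5]
tcp_rot: [-1.998, 2.42, -0.003]
wrist_force: [-0.6, -0.1, 0.4]
grip_width: 0.599
grasp_force: 0.0
t: 68.65
position: [595.7, -139.1, 63.3]
tcp_rot: [-1.997, 2.421, -0.001]
wrist_force: [-2.7, 2.3, 5.9]
grip_width: 0.181
grasp_force: 40.7
t: 69.65
position: [595.5, -139.0, 63.3]
tcp_rot: [-1.249, 2.879, 0.001]
wrist_force: [-3.1, 1.2, 6.4]
grip_width: 0.181
grasp_force: 40.8
t: 70.65
position: [595.3, -138.9, 63.3]
tcp_rot: [-0.407, 3.113, 0.003]
wrist_force: [-3.9, 2.0, 6.9]
grip_width: 0.176
grasp_force: 40.8
t: 71.05
position: [595.3, -138.8, 63.3]
tcp_rot: [-0.323, 3.123, 0.003]
wrist_force: [-4.9, 2.9, 6.7]
grip_width: 0.18
grasp_force: 40.9
t: 72.05
position: [597.2, -140.3, 265.8]
tcp_rot: [-0.322, 3.113, -0.002]
wrist_force: [0.5, 0.4, -0.4]
grip_width: 0.601
grasp_force: 0.0
[364. 175.] 585 [ 59.7 108.1] [120.7  61.8] -0.8 x [  1.8 118.7] y [ 78.5 136.7] z 20.1
[337. 196.] 700 [60.7 -0.3] [119.8  62.3] -0.3 x [  2.6 119.9] y [-30.3  27.9] z 20.1
[305. 220.] 845 [  60.3 -110.4] [122.3  61.8] -0.3 x [  3.2 120.1] y [-140.1  -81.7] z 20.0
ribs 488 x [ -3.4 138.9] y [-183.6  133.9] z 0.2
board 2629 x [ -0.  139.4] y [-183.4  180.8] z -12.1
ledge 209 x [-11.   3.] y [-183.5  179.8] z 11.4
dry on bearers 1395 [ 1.8 98.3] [123.   61.1] 1.0 z [50.1 55.2 58. ]
dry on bearers 1663 [ 1.4 -0.9] [121.1  58.9] 0.4 z [51.3 55.5 58.1]
dry on bearers 2139 [  -0.6 -100.1] [121.1  59.8] -0.3 z [50.9 55.7 58.3]
knob 185 [ 595.7 -138.6] [54.7 16.1] 10.2
knob 73 [ 592.7 -139.6] [56.8 16.6] 10.3
at [ 595.4 -139.4  260.2] t 72.2 yaw -168.2 q [ 0.02  0.37  0.35 -0.   -1.54 -1.39] grip 0.605 0.0 F [-0.6  0.7 -1.3]
```

View pics/final.png

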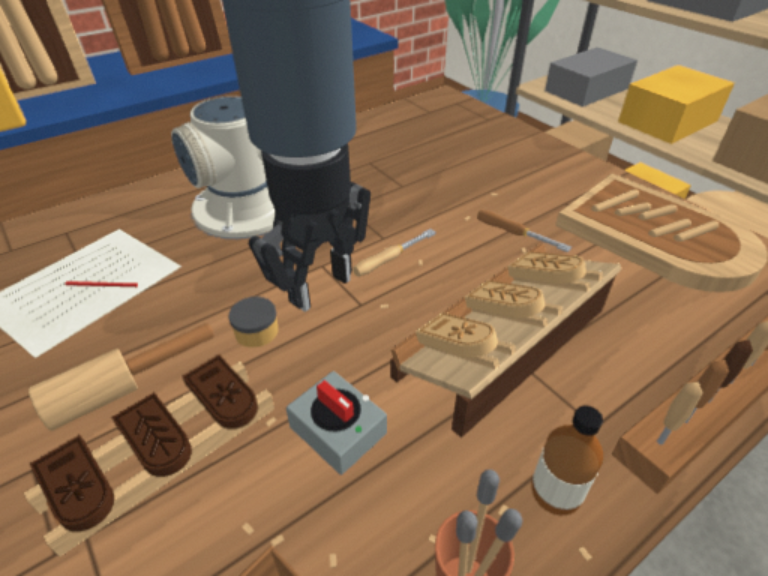

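Everything is in place: pale plaques on the rack ((457,335), (505,298), (548,268)), dark ones on the bearers ((72,482), (150,432), (222,390)), knob pointer at the green dot (345,402).

```bash
python3 -c "
from cell import bot
print(bot.hand_in())"
```

```text
the job is handed in; nothing more can be done
None
```

The job is handed in: I switched the fan off first, laid the three dry plaques across the bearers, seated the three fresh ones against the ledge in their bays, then switched the fan back on, about 72 s into the 210 s limit and with the tools and wax tin left alone.

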